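# Loosen, index and refill the rotary stamp rack; cull broken stamps

### The arm

A 7-joint arm with a two-finger parallel gripper is mounted at the origin on a cart in front of the work surface, level with it; the furniture and walls round the work are solid. World frame = base frame: x ahead of the robot, y to its left, z up, the work surface at z = 0. Lengths are in m, angles in rad, forces in N, time in s.
With the tool pointing down it reaches from about 0.35 to 0.9 m from the base axis. Payload 8.1 kg.
Tool frame: the origin (TCP) lies at the very end of the fingers, on their centre line; the grasp point (between the pads) lies 19 mm behind it (grasp_offset is the distance from the TCP to the grasp point, in m); z points along the fingers, y is the line along which they close (so a half turn about z gives the same grasp; the last joint's range is limited). The gripper opens to 92 mm and grips with 3 to 60 N. Pads are 19 mm wide; open, the fingers measure 130 mm over their backs; the gripper's body (75 mm by 190 mm) begins 47 mm behind the grasp point.
Start: joints at [1.022, 0.434, 0.025, 1.573, -0.012, 1.134, -0.075], TCP at [0.269, -0.564, 0.227] pointing down, gripper open.
Joint ranges: [-2.62, 2.62], [-0.44, 2.09], [-1.27, 1.32], [0.08, 2.57], [-1.32, 4.46], [0.12, 2], [-2.74, 2.74]. Speed limits (rad/s): [2.22, 2.22, 3.01, 3.01, 3.14, 3.14, 3.14].

### API

Orientations are given as a rotation vector (axis times angle).
In Python, from cell import observe, get_image, camera_params, sign_off, silhouettes, grasp_offset gives the robot as it stands. The module is installed in compiled form; this text tells all that it offers.
- The arm moves only by the tool jog_arm, never from a script. Its argument "motion" is a list that holds one entry, the list of rows, each a list of 7 numbers: the shift along the tool's x, y, z in m, then the turn, a rotation vector about the tool's x, y, z in rad, then the closure, from -1 (fully open) to 1 (shut), so that 0 is half open. In form: [[[dx, dy, dz, wx, wy, wz, hand], ...]]. A call has 1 to 10 rows; each row is the pose to reach, as a shift and turn from the pose commanded when the call began, along the tool's axes at that moment; what a row does not reach only later rows make up. A row lasts 1/12 s, in which the tool goes at most 41.7 mm and 7.16 degrees, less where a joint would pass 70% of its speed; a pose out of reach is approached as far as the arm can. A call with a gripper value outside its range is refused whole. The fingers move at their own pace and stop on an object; "force" is the grip in N (left out, the last holds). Time passes only in rows, so rows that repeat a pose let the fingers close. It gives the time, the measured TCP pose, the force, the opening and the grip force at its end, in the units of the state.
- observe(): the state, without advancing time (a new reading comes with each control period).
- get_image(name): name is "side" or "top"; returns the picture (384x512x3 uint8, red, green, blue); there is no depth.
- camera_params(name): a dict with "vertical_fov" (degrees; the focal length in pixels is half the picture's height over the tangent of half this angle, whatever the lens; pixels are square), "cx", "cy" (the principal point, pixels), "dist_coeffs" ([k1, k2, p1, p2, k3] as OpenCV has them; the pictures are not rectified), "T" (4x4, takes a point from camera to world coordinates). Camera axes: x right, y down, z forward; pixel columns grow to the right and rows downward; lengths in m; the calibration is good to about 2 mm. A picture is of the moment at which its call begins. camera_params takes no time and is no camera call.
- sign_off(): hands the job in; it is judged then, once.
Trained networks look in the newest picture that a camera, given by its name, has taken for a name from the list of things; names that differ only in an ending like _2 or _b are one class to them, and where a whole thing is asked for, a point or a joint stands for the part that bears it (a point fixed in the world has none). Each returns a list of dicts, best first, with "p" (0 to 1); they miss things now and then, are a little off and sometimes report something else, mostly with a low value. They report only what shows in the picture. A call takes as long as a camera call. They do not tell look-alikes from the thing itself.
- silhouettes(query, camera): "mask" (384x512 bool, what is visible of it) and "pixel" ([column, row] in pixels, amid what is visible of it).
The state is a dict: "clock": time; "joints": joint angles; "dq": joint speeds; "joint_efforts": joint torques, N m; "position": TCP position; "ee_rot": TCP orientation; "force": force on the tool from outside, world axes, zero at the start; "ft_torque": the same for the moment, N m; "width": opening from 0.0 (shut) to 1.0 (fully open); "gripper_force": force on a finger pad.
Only numpy, scipy, OpenCV 4.12 (cv2) and the standard library are available. Lean on these libraries where they do the work, as an engineer would, in place of code of your own. Each camera call takes 0.05 s, during which the arm holds its last target. There are 200 camera calls.

### The job

Refill the rotary stamp rack: its hub is locked, so loosen the red wing screw on top, turn the rack until its three empty hooks are at the front, the middle one pointing to the front edge of the desk, and then tighten the screw fully again. After that hang every sound stamp that stands on the desk on an empty hook of its own, its brass flange resting on the prongs. Stamps whose wooden handle has broken off cannot hang: put them in the grey tray, and leave the other things on the desk alone.

Things in the scene. Friction and masses are not known exactly. Their poses are not given: they have to be found in the camera images.
- lock_screw (a joint): turn of the wing screw on top of the rack relative to the hub, rad: 0 fully tight, growing as it is loosened (counter-clockwise from above), stop at 2.2. The clamping force falls evenly to nothing at 1.4: hub locked hard below 0.5, free above 1.4. It stays where it is left and takes 0.1 to 0.2 N m to turn, less than the hub's own friction, so the hub does not follow
- wing (a point): middle of the wing screw's red grip, on the rack's upright axis, 200 mm above the desk: a flat upright bar 46 mm long (its x), 11 mm thick (its y), spanning 188 to 214 mm above the desk; hub top at 176 mm. It turns with the hub and with the screw
- turret (a joint): turn of the rack's hub with all its hooks, rad, growing counter-clockwise from above, -0.6 to 6.9. At 0 and at 6.283 the middle empty hook (hook_2) points to the front edge of the desk (world -x). With the screw loose it turns stiffly (3 to 4 N at a hook) and stays where it is left; turn it by a hook or by the handle of a stamp hanging on it
- rack_axis (a point): point on the rack's upright axis, 150 mm above the desk. The rack is fixed to the desk: foot 160 mm across and 18 mm high, post 22 mm across, hub collar 60 mm across from 126 to 176 mm above the desk; six hooks 60 degrees apart reach 113 mm from the axis. The stamps on three of them belong there
- hook_1 (a point): seat of an empty hook: on its upper face (150 mm above the desk), 86 mm from the rack's axis, where a stamp's neck belongs. A level fork open outward: two prongs 7 mm wide, 6 mm thick, 16 mm gap from 80 mm from the axis outward; the tips (108 to 113 mm) turn up 5 mm, so a flange passes over them and is then lowered. It is next to hook_2, clockwise from above
- hook_2 (a point): seat of the middle empty hook, as hook_1
- hook_3 (a point): seat of the third empty hook, as hook_1, next to hook_2, counter-clockwise from above
- hung_1 (a point): middle of the wooden handle (28 mm across, 155 to 192 mm above the desk, brass flange under it) of a stamp that already hangs on the rack, fixed to its hook; 86 mm from the axis, 174 mm above the desk; next to hook_3, counter-clockwise
- hung_2 (a point): the same of the stamp on the hook opposite hook_2
- hung_3 (a point): the same of the stamp on the hook next to hook_1, clockwise
- stamp_a_mid (a point): a sound hand stamp, standing upright: black block 50 x 36 mm (its x, y), 18 mm high; on it a steel neck 9 mm across (30 to 55 mm above the underside), a round brass flange 34 mm across (55 to 60 mm) and a round dark wooden handle 28 mm across up to 97 mm; 120 g. The point is on its upright axis, half-way up (48.5 mm), z up. Hung, the flange's underside rests on the prongs of a hook. May be absent
- stamp_b_mid (a point): a sound hand stamp, standing upright: black block 50 x 36 mm (its x, y), 18 mm high; on it a steel neck 9 mm across (30 to 55 mm above the underside), a round brass flange 34 mm across (55 to 60 mm) and a round dark wooden handle 28 mm across up to 97 mm; 120 g. The point is on its upright axis, half-way up (48.5 mm), z up. Hung, the flange's underside rests on the prongs of a hook. May be absent
- stamp_c_mid (a point): a sound hand stamp, standing upright: black block 50 x 36 mm (its x, y), 18 mm high; on it a steel neck 9 mm across (30 to 55 mm above the underside), a round brass flange 34 mm across (55 to 60 mm) and a round dark wooden handle 28 mm across up to 97 mm; 120 g. The point is on its upright axis, half-way up (48.5 mm), z up. Hung, the flange's underside rests on the prongs of a hook. May be absent
- stamp_d_mid (a point): a broken hand stamp, wooden handle and flange gone: the same black block 50 x 36 x 18 mm with only the bare steel pin on it, 10 mm across (wider below 30 mm), up to 70 mm above the underside. 120 g. The point is on its upright axis, half-way up (35 mm above the underside). May be absent
- stamp_e_mid (a point): a broken hand stamp, handle snapped off short: the same black block 50 x 36 x 18 mm with a splintered wooden stub on it, 18 mm across, up to 44 mm above the underside. 120 g. The point is on its upright axis, half-way up (22 mm above the underside). May be absent
- tray_floor (a point): middle of the inner floor (4 mm above the desk) of the grey open tray for broken stamps, which is loose: 168 mm (its x) by 114 mm (its y) outside, walls 4 mm thick and 30 mm high; 0.45 kg
- note_block: a block of yellow notes 76 x 76 x 18 mm behind the rack, a bystander; origin at its underside
- ink_pad: a shut blue ink pad tin 60 x 90 x 17 mm behind the rack to its right, a bystander; origin at its underside
Things that resemble listed ones, but are neither listed nor needed, are in the scene too. What is shaped like the part that bears stamp_e_mid but green is not meant.

How it is judged:
By the outcome, as a careful person would: the job done as asked, in the order asked, and still so for the second after the job is handed in, with the robot touching nothing.
Of stamp_a, stamp_b, stamp_c, stamp_d, stamp_e only 4 to 5 are there at a start; the rules pass over those that are not, and their reading is None.
At some moment in a run one of repair_tray may be knocked a few centimetres aside while the robot is not near it.
It also fails if it takes over 200 s, if anything falls off the work surface, if the arm or the gripper's body presses on something with over 40 N, if the wrist force passes 120 N, or if a joint passes its speed limit or range.

## Working session

There is one attempt and no reset: what is moved stays moved. The work goes in short steps, Python scripts to look and compute and a tool call to move; the robot and the scene stay as the last step left them, time stands still between calls to the robot, and variables do not carry over. Pictures are saved under pics/ and viewed, at most 14 in all, crops included, and the job is handed in when it is done.

Besides the shell and the picture viewer there is one more tool, called as name(argument=value, ...), one argument or row to a line, values as JSON. jog_arm: Moves the arm, as the interface text tells. Its arguments: {"type":"object","properties":{"motion":{"type":"array"},"force":{"type":"number"}},"required":["motion"]}

```bash
mkdir -p pics; cat > h.py <<'E'
import numpy as np, cv2
from cell import *
def cam(n):
    p=camera_params(n); f=192/np.tan(np.radians(p["vertical_fov"])/2)
    K=np.array([[f,0,p["cx"]],[0,f,p["cy"]],[0,0,1]]); return K,np.array(p["dist_coeffs"],float),np.array(p["T"])
def ray(n,px):
    K,d,T=cam(n); u=cv2.undistortPoints(np.array([[px]],float),K,d)[0,0]
    return T[:3,3],T[:3,:3]@np.array([u[0],u[1],1])
def at_z(n,px,z):
    o,r=ray(n,px); return o+r*(z-o[2])/r[2]
def proj(n,P):
    K,d,T=cam(n); Ti=np.linalg.inv(T)
    return cv2.projectPoints(np.atleast_2d(np.array(P,float)),cv2.Rodrigues(Ti[:3,:3])[0],Ti[:3,3],K,d)[0][:,0]
def save(n,name,box=None,s=1):
    im=get_image(n)
    if box: im=im[box[1]:box[3],box[0]:box[2]]
    cv2.imwrite("pics/"+name,cv2.resize(im[:,:,::-1],None,fx=s,fy=s,interpolation=cv2.INTER_CUBIC)); return im
E
python3 - <<'E'
from h import *
np.set_printoptions(precision=3,suppress=True)
save("top","t0.png",None,1.5);save("side","s0.png",None,1.5)
for c in ("top","side"):
    print(c,cam(c)[2],cam(c)[0][0,0],cam(c)[1])
    for q in ["wing","hook_1","hung_1","stamp_a_mid","stamp_d_mid","stamp_e_mid","tray_floor"]:
        for r in silhouettes(q,c):
            print(c,q,round(r["p"],2),np.round(r["pixel"],1),r["mask"].sum())
o=observe();print(o["position"],o["ee_rot"],o["force"],o["width"],grasp_offset if not callable(grasp_offset) else grasp_offset(),o['clock'])
E
```

```text
top [[-0.01  -0.986  0.165  0.322]
 [-0.998  0.019  0.052 -0.17 ]
 [-0.054 -0.165 -0.985  1.267]
 [ 0.     0.     0.     1.   ]] 406.1611135061657 [-0.069  0.     0.     0.     0.   ]
top wing 0.43 [222.2 149.3] 106
top hook_1 0.89 [228.1 160.4] 2362
top hung_1 0.88 [225.1 159.7] 2285
top stamp_a_mid 0.52 [326.2 231.5] 226
top stamp_d_mid 0.7 [272.5 234.5] 169
top stamp_e_mid 0.65 [321.3 264.7] 201
top stamp_e_mid 0.6 [297.9 214.9] 178
top stamp_e_mid 0.56 [173.8 164.5] 180
top tray_floor 0.67 [310.1 169.1] 2022
top tray_floor 0.55 [221.7 146.3] 86
top tray_floor 0.23 [327.4 230.6] 200
side [[-0.989 -0.1    0.113  0.373]
 [-0.149  0.535 -0.831  0.899]
 [ 0.023 -0.839 -0.544  0.82 ]
 [ 0.     0.     0.     1.   ]] 495.01089337570136 [-0.201  0.     0.     0.     0.   ]
side wing 0.75 [207.3 192.2] 229
side hook_1 0.69 [212.2 206.5] 2409
side hung_1 0.59 [210.3 211. ] 2390
side stamp_a_mid 0.64 [308.8 194.8] 317
side stamp_a_mid 0.45 [282.9 215.5] 170
side stamp_a_mid 0.39 [206.5 197.2] 211
side stamp_d_mid 0.7 [306.2 231.6] 232
side stamp_e_mid 0.76 [287.2 214.7] 198
side stamp_e_mid 0.59 [340.5 208.3] 208
side stamp_e_mid 0.56 [139.8 292.6] 671
side tray_floor 0.6 [249.  190.9] 513
[ 0.269 -0.564  0.227] [ 3.064  0.694 -0.   ] [-0.123  0.412 -0.932] 1.0013733120453066 0.0188 0.8
```

View pics/t0.png

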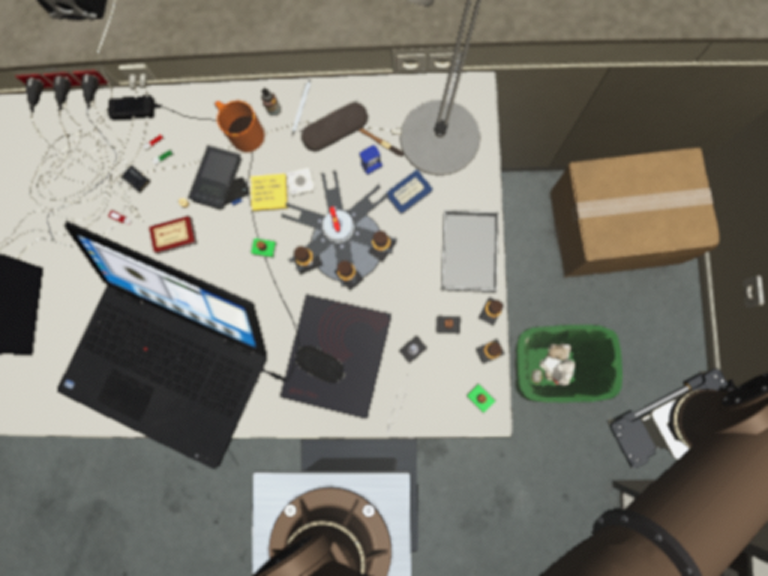

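View pics/s0.png

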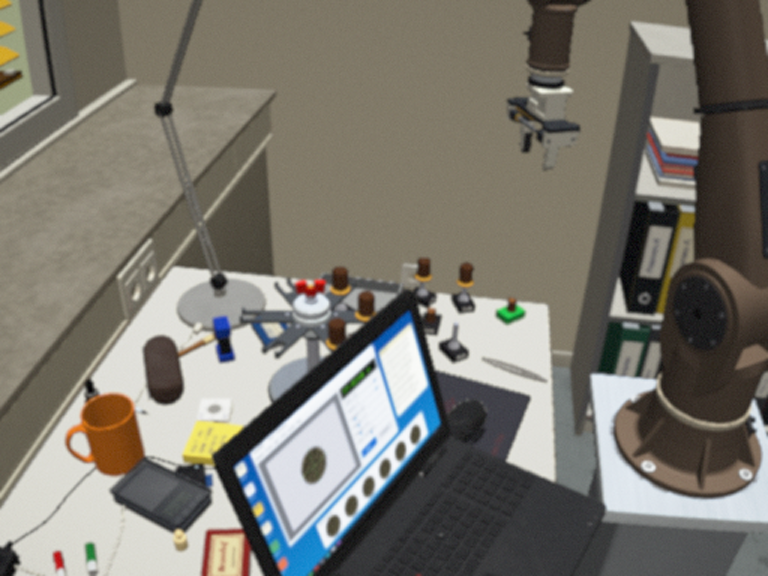

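Top picture (768-wide view): the rack hub and red wing are at about (337,222). Its three hung stamps are in front at (304,257), (346,271) and (382,241), so the rack needs about half a turn. On the desk there are two sound stamps at (492,308) and (490,350), the pin stamp at (413,348), a brown-stub stamp on a black block at (448,323), and green look-alikes at (481,397) and (263,246). The tray is at (469,251). I'll confirm with one enlarged crop.

```bash
cat >> h.py <<'E'
from scipy.optimize import minimize
def cyl(r,z0,z1,n=24):
    a=np.linspace(0,2*np.pi,n,endpoint=False); c=np.c_[r*np.cos(a),r*np.sin(a)]
    return np.r_[np.c_[c,0*a+z0],np.c_[c,0*a+z1]]
def box(a,b,z0,z1):
    return np.array([[x,y,z] for x in(-a/2,a/2) for y in(-b/2,b/2) for z in(z0,z1)])
def hull(n,parts,x,y,yaw=0):
    R=np.array([[np.cos(yaw),-np.sin(yaw),0],[np.sin(yaw),np.cos(yaw),0],[0,0,1]]); m=np.zeros((384,512),np.uint8)
    s=np.zeros((384*4,512*4),np.uint8)
    for P in parts:
        q=proj(n,P@R.T+[x,y,0]); h=cv2.convexHull((q*4+1.5).astype(np.float32)).astype(np.int32); cv2.fillConvexPoly(s,h,1)
    return cv2.resize(s.astype(np.float32),(512,384),interpolation=cv2.INTER_AREA)
def fit(parts,obs,x0,yaw=False):
    """obs: {cam: soft mask}; returns x,y,(yaw),IoU"""
    def cost(v):
        t=0
        for n,m in obs.items():
            h=hull(n,parts,v[0],v[1],v[2]/20 if yaw else 0); t-=np.minimum(h,m).sum()/np.maximum(h,m).sum()
        return t/len(obs)
    x0=np.array(x0,float); 
    if yaw: x0=np.r_[x0[:2],x0[2]*20]
    sim=np.array([x0]+[x0+e for e in np.eye(len(x0))*([.006,.006,6][:len(x0)] )])
    r=minimize(cost,x0,method="Nelder-Mead",options=dict(initial_simplex=sim,xatol=1e-4,fatol=1e-4))
    v=r.x.copy(); 
    if yaw: v[2]/=20
    return v,-r.fun
E
python3 - <<'E'
from h import *
np.set_printoptions(precision=3,suppress=True)
T=save("top","c1.png",(180,115,345,280),3.6);S=get_image("side");cv2.imwrite("pics/c2.png",cv2.resize(S[175:275,150:350,::-1],None,fx=4,fy=4,interpolation=cv2.INTER_CUBIC))
for c,px in [("top",(222,147)),("top",(328,204)),("top",(326,231)),("top",(202,170)),("top",(275,232)),("top",(299,215)),("side",(207,192)),("side",(310,180)),("side",(227,186))]:
    im=T if 0 else get_image(c) if 0 else None
I=dict(top=cv2.imread("pics/t0.png"))
import cell
t=get_image("top")
for px in [(222,147),(328,204),(327,207),(326,231),(202,170),(230,180),(253,160),(275,232),(299,215),(230,150)]: print("top",px,t[px[1],px[0]])
for px in [(207,192),(310,180),(227,186),(283,178),(244,202),(224,222)]: print("side",px,S[px[1],px[0]])
print("tray pts", [at_z("top",p,.03)[:2] for p in [(297,142),(331,142),(331,193),(296,193)]])
print("axis",at_z("top",(224,148),.2),"pin",at_z("top",(275,232),.03),"stub",at_z("top",(299,215),.03),"sounds",at_z("top",(328,205),.08),at_z("top",(326,233),.08))
E
```

```text
top (222, 147) [209 137  98]
top (328, 204) [88 66 54]
top (327, 207) [79 65 51]
top (326, 231) [86 68 53]
top (202, 170) [87 63 49]
top (230, 180) [87 63 50]
top (253, 160) [93 69 56]
top (275, 232) [166 167 175]
top (299, 215) [143  98  69]
top (230, 150) [219 227 230]
side (207, 192) [186  70  24]
side (310, 180) [65 40 22]
side (227, 186) [53 34 20]
side (283, 178) [53 31 16]
side (244, 202) [55 32 13]
side (224, 222) [54 31 18]
tray pts [array([ 0.68 , -0.249]), array([ 0.677, -0.355]), array([ 0.516, -0.348]), array([ 0.518, -0.241])]
axis [ 0.619 -0.039  0.2  ] pin [ 0.399 -0.174  0.03 ] stub [ 0.45  -0.248  0.03 ] sounds [ 0.472 -0.33   0.08 ] [ 0.391 -0.321  0.08 ]
```

View pics/c1.png

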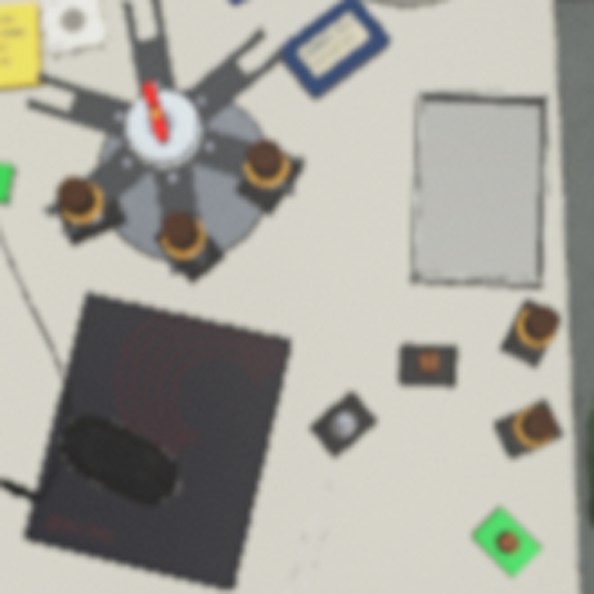

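View pics/c2.png

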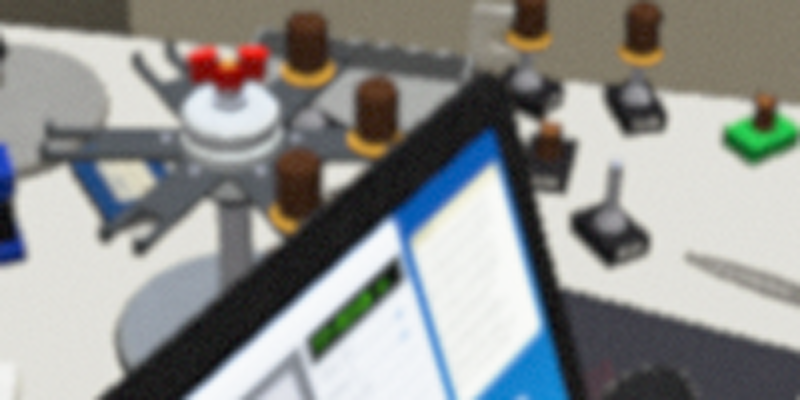

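The crop confirms two sound stamps (brown handle and brass flange), the bare-pin stamp, and the brown-stub stamp on a black block. The green one at crop (507,540) is a look-alike and stays. Next I fit the models.

```bash
cat >> h.py <<'E'
def chroma(n,im,win,thr=25):
    """soft mask of warm pixels (R-B large) inside window c0,r0,c1,r1"""
    d=im[:,:,0].astype(int)-im[:,:,2]; m=np.zeros((384,512)); w=np.s_[win[1]:win[3],win[0]:win[2]]
    k=cv2.connectedComponentsWithStats((d[w]>thr).astype(np.uint8)); 
    if k[0]>1: m[w]=(k[1]==1+np.argmax(k[2][1:,4]))
    return m
SOUND=lambda h=0:[cyl(.017,.055+h,.060+h),cyl(.014,.060+h,.097+h)]
E
cat > m1.py <<'E'
from h import *
np.set_printoptions(precision=4,suppress=True)
t=get_image("top");s=get_image("side")
def win(n,x,y,z,r=16):
    p=proj(n,[[x,y,z]])[0].astype(int); return (p[0]-r,p[1]-r,p[0]+r,p[1]+r)
for nm,x,y,h in [("s1",.472,-.33,0),("s2",.391,-.321,0),("h3",0,0,.095),("h2",0,0,.095),("h1",0,0,.095)]:
    if nm[0]=="h":
        p={"h3":(253,161),"h2":(230,181),"h1":(202,172)}[nm]; x,y,_=at_z("top",p,.18)
    mt=chroma("top",t,win("top",x,y,.08+h,13));ms=chroma("side",s,win("side",x,y,.08+h,19))
    for o in ({"top":mt},{"side":ms},{"top":mt,"side":ms}):
        print(nm,list(o),*fit(SOUND(h),o,(x,y)),[int(m.sum()) for m in o.values()])
for o in ({"top":t},{"side":s}):
    n=list(o)[0];im=o[n].astype(int); m=((im[:,:,0]-im[:,:,1]>70)&(im[:,:,0]>130)).astype(float); w=win(n,.62,-.04,.2,22); z=np.zeros_like(m); z[w[1]:w[3],w[0]:w[2]]=m[w[1]:w[3],w[0]:w[2]]
    for y0 in (0.,.4,-.4): print("wing",n,*fit([box(.046,.011,.188,.214)],{n:z},(.62,-.04,y0),True),z.sum())
E
python3 m1.py
```

```text
s1 ['top'] [ 0.4712 -0.3339] 0.8366170110523786 [119]
s1 ['side'] [ 0.4714 -0.3367] 0.7345811598649893 [179]
s1 ['top', 'side'] [ 0.4712 -0.3347] 0.7794986534593071 [119, 179]
s2 ['top'] [ 0.39  -0.328] 0.8803334968121628 [121]
s2 ['side'] [ 0.3897 -0.3288] 0.7258675998833479 [192]
s2 ['top', 'side'] [ 0.3903 -0.3285] 0.801298531585485 [121, 192]
h3 ['top'] [ 0.5892 -0.1181] 0.8266998341625207 [133]
h3 ['side'] [ 0.5925 -0.1195] 0.7878269371791738 [217]
h3 ['top', 'side'] [ 0.5902 -0.1181] 0.7921874573869201 [133, 217]
h2 ['top'] [ 0.5341 -0.0538] 0.8774385072094996 [137]
h2 ['side'] [ 0.5393 -0.0527] 0.7249417249417249 [196]
h2 ['top', 'side'] [ 0.5349 -0.0526] 0.7662770703596988 [137, 196]
h1 ['top'] [0.5641 0.0271] 0.8513071895424836 [138]
h1 ['side'] [0.569  0.0276] 0.6266329540665824 [186]
h1 ['top', 'side'] [0.566  0.0271] 0.7150766101144473 [138, 186]
wing top [ 0.6229 -0.0369  0.2998] 0.6467153284671533 56.0
wing top [ 0.6221 -0.0373  0.3109] 0.6394756008739986 56.0
wing top [ 0.6215 -0.0372  0.2876] 0.6462882096069869 56.0
wing side [ 0.6267 -0.0541  0.313 ] 0.3545878693623639 86.0
wing side [ 0.6255 -0.053   0.7322] 0.35998944312483505 86.0
wing side [ 0.6247 -0.0483 -0.1932] 0.35684647302904565 86.0
```

```bash
cat >> h.py <<'E'
def go(x,y,z,psi=None):
    """shift/turn in tool axes from present pose to world TCP x,y,z with tool x heading psi (deg, mod 180)"""
    o=observe(); R=cv2.Rodrigues(np.array(o["ee_rot"],float))[0]; p=np.array(o["position"])
    h=np.degrees(np.arctan2(R[1,0],R[0,0])); q=[0]
    if psi is not None:
        c,s=np.cos(np.radians(psi)),np.sin(np.radians(psi)); Rt=np.array([[c,s,0],[s,-c,0],[0,0,-1.]])
        q=cv2.Rodrigues(R.T@Rt)[0][:,0]
    return np.round(R.T@(np.array([x,y,z])-p),4),np.round(q,4)
E
python3 - <<'E'
from h import *
print(go(.34,-.50,.33,25.5),go(.6215,-.0372,.31,17),go(.6215,-.0372,.31,197))
E
```

```text
(array([ 0.0912, -0.0273, -0.1032]), array([0.0001, 0.    , 0.0006])) (array([ 0.5447, -0.3236, -0.0833]), array([1.00e-04, 0.00e+00, 1.49e-01])) (array([ 0.5447, -0.3236, -0.0833]), array([-0.0000e+00,  2.0000e-04, -2.9926e+00]))
```

jog_arm(
  motion=[
    [[0.03,-0.02,-0.1,0,0,0,-1],[0.09,-0.05,-0.1,0,0,0,-1],[0.13,-0.075,-0.1,0,0,0,-1],[0.165,-0.1,-0.1,0,0,0,-1],[0.2,-0.12,-0.1,0,0,0,-1],[0.235,-0.14,-0.1,0,0,0,-1],[0.27,-0.16,-0.1,0,0,0,-1],[0.305,-0.18,-0.1,0,0,0,-1],[0.34,-0.2,-0.1,0,0,0,-1],[0.34,-0.2,-0.1,0,0,0,-1]],
  ],
)

```text
clock: 1.88
position: [0.4813, -0.249, 0.3269]
ee_rot: [3.063, 0.694, 0.001]
force: [0.7, -0.1, 0.3]
width: 1.001
gripper_force: 0.0
```

```bash
python3 - <<'E'
from h import *
o=observe();print(o['position'],np.round(o['joints'],2),o['clock'])
print(go(.6215,-.0372,.30,17))
E
```

```text
[ 0.48127662 -0.24895331  0.32689461] [ 0.5   0.24 -0.15  1.61  0.04  1.3  -0.79] 1.8833
(array([ 0.2178, -0.1307,  0.0269]), array([ 0.0007, -0.0005,  0.1488]))
```

jog_arm(
  motion=[
    [[0.035,-0.02,0.0,0,0,0.05,-1],[0.07,-0.04,0.0,0,0,0.1,-1],[0.105,-0.062,0.0,0,0,0.149,-1],[0.14,-0.084,0.0,0,0,0.149,-1],[0.175,-0.105,0.0,0,0,0.149,-1],[0.205,-0.123,0.01,0,0,0.149,-1],[0.2178,-0.1307,0.027,0,0,0.149,-1],[0.2178,-0.1307,0.027,0,0,0.149,-0.2],[0.2178,-0.1307,0.027,0,0,0.149,-0.2],[0.2178,-0.1307,0.027,0,0,0.149,-0.2]],
  ],
)

```text
clock: 2.72
position: [0.6205, -0.0403, 0.2998]
ee_rot: [3.106, 0.462, -0.0]
force: [-0.0, -0.0, -0.2]
width: 0.839
gripper_force: 0.0
```

```bash
python3 - <<'E'
from h import *
o=observe();print(o['position'],np.round(o['joints'],2),o['clock'],o['width'])
print(go(.6215,-.0372,.185,17))
save("top","t1.png",(170,90,300,220),3);
E
```

```text
[ 0.62050409 -0.04029612  0.29980581] [ 0.13  0.4  -0.23  1.45  0.09  1.3  -1.38] 2.7167 0.8385676791531692
(array([ 0.0019, -0.0028,  0.1148]), array([ 0.0009,  0.0003, -0.0014]))
```

View pics/t1.png

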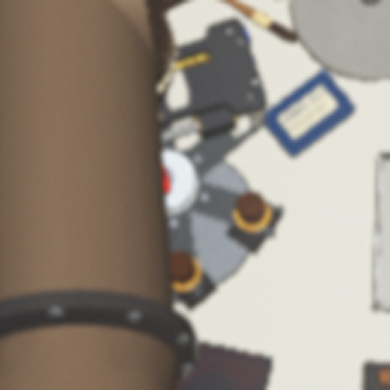

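The arm covers most of the rack. Only the wing's edge shows, at (165,183) in the crop, which fits the estimate. I'll descend and grip gently.

jog_arm(
  motion=[
    [[0.002,-0.003,0.03,0,0,0,-0.2],[0.002,-0.003,0.06,0,0,0,-0.2],[0.002,-0.003,0.09,0,0,0,-0.2],[0.002,-0.003,0.115,0,0,0,-0.2],[0.002,-0.003,0.115,0,0,0,0.2],[0.002,-0.003,0.115,0,0,0,0.5],[0.002,-0.003,0.115,0,0,0,1],[0.002,-0.003,0.115,0,0,0,1],[0.002,-0.003,0.115,0,0,0,1],[0.002,-0.003,0.115,0,0,0,1]],
  ],
  force=5,
)

```text
clock: 3.6
position: [0.6225, -0.0355, 0.1859]
ee_rot: [3.107, 0.464, 0.004]
force: [-1.0, -0.5, -0.3]
width: 0.216
gripper_force: 0.0
```

jog_arm(
  motion=[
    [[0,0,0,0,0,0,1],[0,0,0,0,0,0,1],[0,0,0,0,0,0,1]],
  ],
  force=25,
)

```text
clock: 3.85
position: [0.6221, -0.0351, 0.1852]
ee_rot: [-3.107, -0.465, -0.002]
force: [-0.8, 1.4, 6.1]
width: 0.119
gripper_force: 24.9
```

```bash
python3 - <<'E'
from h import *
o=observe()
for k in('position','ee_rot','force','ft_torque','width','gripper_force'):print(k,o[k])
E
```

```text
position [ 0.62205064 -0.03509236  0.18518702]
ee_rot [-3.10693442e+00 -4.64598104e-01 -1.61624546e-03]
force [-0.77129783  1.37542634  6.11780737]
ft_torque [ 0.30474906  0.32428748 -0.0853689 ]
width 0.11920885363312032
gripper_force 24.86976519227028
```

jog_arm(
  motion=[
    [[0,0,0,0,0,-0.08,1],[0,0,0,0,0,-0.18,1],[0,0,0,0,0,-0.28,1],[0,0,0,0,0,-0.38,1],[0,0,0,0,0,-0.48,1],[0,0,0,0,0,-0.58,1],[0,0,0,0,0,-0.68,1],[0,0,0,0,0,-0.78,1],[0,0,0,0,0,-0.88,1],[0,0,0,0,0,-0.98,1]],
  ],
)

```text
clock: 4.68
position: [0.6222, -0.0352, 0.1852]
ee_rot: [2.518, 1.878, 0.002]
force: [-1.4, 0.9, 4.7]
width: 0.123
gripper_force: 24.9
```

```bash
python3 - <<'E'
from h import *
o=observe()
for k in('position','ee_rot','force','ft_torque','width','joints'):print(k,np.round(o[k],3))
E
```

```text
position [ 0.622 -0.035  0.185]
ee_rot [2.518e+00 1.878e+00 2.000e-03]
force [-1.433  0.9    4.663]
ft_torque [ 0.181  0.186 -0.109]
width 0.123
joints [ 0.279  0.511 -0.458  1.602  0.247  1.085 -0.533]
```

jog_arm(
  motion=[
    [[0,0,0,0,0,-0.1,1],[0,0,0,0,0,-0.2,1],[0,0,0,0,0,-0.3,1],[0,0,0,0,0,-0.4,1],[0,0,0,0,0,-0.5,1],[0,0,0,0,0,-0.6,1],[0,0,0,0,0,-0.7,1],[0,0,0,0,0,-0.8,1],[0,0,0,0,0,-0.8,1]],
  ],
)

```text
clock: 5.43
position: [0.6223, -0.0351, 0.1852]
ee_rot: [1.586, 2.711, 0.002]
force: [-1.3, -0.0, 6.4]
width: 0.121
gripper_force: 24.9
```

```bash
python3 - <<'E'
from h import *
o=observe()
for k in('position','ee_rot','force','ft_torque','width','joints'):print(k,np.round(o[k],3))
E
```

```text
position [ 0.622 -0.035  0.185]
ee_rot [1.586e+00 2.711e+00 2.000e-03]
force [-1.29  -0.024  6.399]
ft_torque [ 0.201  0.106 -0.061]
width 0.121
joints [ 0.398  0.552 -0.649  1.591  0.36   1.12   0.175]
```

jog_arm(
  motion=[
    [[0,0,0,0,0,0,0.3],[0,0,0,0,0,0,0.1],[0,0,0,0,0,0,0.1],[0,0,-0.03,0,0,0,0.1],[0,0,-0.065,0,0,0,0.1]],
  ],
)

```text
clock: 5.85
position: [0.6199, -0.0361, 0.2473]
ee_rot: [-1.592, -2.702, 0.005]
force: [0.6, -0.8, 0.8]
width: 0.424
gripper_force: 0.0
```

```bash
python3 - <<'E'
from h import *
o=observe();print(o['position'],o['width'],o['force'])
print(go(.535,-.0525,.25,90))
E
```

```text
[ 0.6198691  -0.0361363   0.24732738] 0.42401527502405234 [ 0.62790098 -0.79990387  0.77539191]
(array([ 0.0268, -0.0822, -0.0022]), array([-0.006 , -0.0014,  0.5057]))
```

jog_arm(
  motion=[
    [[0.01,-0.03,-0.005,0,0,0.12,0],[0.02,-0.06,-0.005,0,0,0.24,0],[0.027,-0.082,-0.005,0,0,0.36,0],[0.027,-0.082,-0.005,0,0,0.48,0],[0.027,-0.082,-0.003,0,0,0.506,0],[0.027,-0.082,0.03,0,0,0.506,0],[0.027,-0.082,0.06,0,0,0.506,0],[0.027,-0.082,0.084,0,0,0.506,0],[0.027,-0.082,0.084,0,0,0.506,0],[0.027,-0.082,0.084,0,0,0.506,0]],
  ],
)

```text
clock: 6.68
position: [0.5361, -0.0516, 0.1649]
ee_rot: [-2.22, -2.22, 0.003]
force: [1.0, 0.1, 0.8]
width: 0.496
gripper_force: 0.0
```

jog_arm(
  motion=[
    [[0,0,0,0,0,0,0.2],[0,0,0,0,0,0,1],[0,0,0,0,0,0,1],[0,0,0,0,0,0,1],[0,0,0,0,0,0,1]],
  ],
  force=12,
)

```text
clock: 7.1
position: [0.5375, -0.0515, 0.1668]
ee_rot: [2.221, 2.22, 0.002]
force: [-2.7, 0.4, 8.0]
width: 0.299
gripper_force: 12.0
```

```bash
python3 - <<'E'
from h import *
o=observe();print(o['position'],o['ee_rot'],o['width']*92,o['force'],o['ft_torque'])
C=np.array([.621,-.0365]);p=np.array(o['position'])
d=p[:2]-C;r=.086;th=np.arctan2(d[1],d[0])%(2*np.pi);print(th,np.hypot(*d))
R=cv2.Rodrigues(np.array(o['ee_rot'],float))[0]
for a in np.arange(th,2*np.pi+.001,.17):
    q=C+r*np.array([np.cos(a),np.sin(a)]); print(round(a,2),np.round(R.T@np.r_[q-p[:2],0],3))
E
```

```text
[ 0.53750354 -0.05154941  0.16680721] [2.22057282e+00 2.22002704e+00 1.50165166e-03] 27.472752946120607 [-2.73035306  0.41136714  8.00656485] [0.01497831 0.470052   0.04515124]
3.3199181469391386 0.08484187801636767
3.32 [-0.    -0.001 -0.   ]
3.49 [-0.014  0.003  0.   ]
3.66 [-0.028  0.009  0.   ]
3.83 [-0.04   0.017  0.   ]
4.0 [-0.05   0.027  0.   ]
4.17 [-0.059  0.039  0.   ]
4.34 [-0.065  0.052  0.   ]
4.51 [-0.069  0.066  0.   ]
4.68 [-0.071  0.081  0.   ]
4.85 [-0.07   0.095  0.   ]
5.02 [-0.067  0.11   0.   ]
5.19 [-0.061  0.123  0.   ]
5.36 [-0.054  0.135  0.   ]
5.53 [-0.044  0.146  0.   ]
5.7 [-0.032  0.155  0.   ]
5.87 [-0.019  0.162  0.   ]
6.04 [-0.006  0.167  0.   ]
6.21 [0.009 0.169 0.   ]
```

jog_arm(
  motion=[
    [[-0.007,0.001,0,0,0,0,1],[-0.014,0.003,0,0,0,0,1],[-0.021,0.006,0,0,0,0,1],[-0.028,0.009,0,0,0,0,1],[-0.034,0.013,0,0,0,0,1],[-0.04,0.017,0,0,0,0,1],[-0.045,0.022,0,0,0,0,1],[-0.05,0.027,0,0,0,0,1],[-0.055,0.033,0,0,0,0,1],[-0.059,0.039,0,0,0,0,1]],
  ],
)

```text
clock: 7.93
position: [0.5718, -0.1158, 0.1657]
ee_rot: [-2.225, -2.217, 0.016]
force: [-17.4, -14.7, 15.6]
width: 0.295
gripper_force: 12.8
```

```bash
cat > arc.py <<'E'
from h import *
o=observe();print(o['position'],o['ee_rot'],o['width']*92,o['force'],o['ft_torque'],np.round(o['joints'],2),o['clock'])
C=np.array([.621,-.0365]);p=np.array(o['position'])
d=p[:2]-C;r=.086;th=np.arctan2(d[1],d[0])%(2*np.pi);print(th,np.hypot(*d))
R=cv2.Rodrigues(np.array(o['ee_rot'],float))[0]
for a in np.r_[np.arange(th+.12,2*np.pi,.12)[:10],2*np.pi]:
    q=C+r*np.array([np.cos(a),np.sin(a)]); print(round(a,2),np.round(R.T@np.r_[q-p[:2],0],3))
E
python3 arc.py
```

```text
[ 0.57184226 -0.11582454  0.16572425] [-2.224535   -2.21710644  0.01627432] 27.113405041744315 [-17.42419303 -14.66221306  15.63995384] [-3.07075876  3.93815999  0.33061212] [ 0.48  0.49 -0.53  1.71  0.29  1.03 -0.16] 7.9333
4.157607043645685 0.0933213112704956
4.28 [ 0.001  0.013 -0.   ]
4.4 [-0.002  0.023 -0.   ]
4.52 [-0.005  0.033 -0.   ]
4.64 [-0.006  0.043 -0.   ]
4.76 [-0.006  0.053 -0.   ]
4.88 [-0.005  0.063 -0.   ]
5.0 [-0.003  0.073 -0.001]
5.12 [ 0.001  0.083 -0.001]
5.24 [ 0.005  0.092 -0.001]
5.36 [ 0.011  0.101 -0.001]
6.28 [ 0.08   0.135 -0.002]
```

```bash
python3 - <<'E'
from h import *
a=get_image("top")[100:240,160:320];b=get_image("side")[165:265,150:290]
b=cv2.resize(b,None,fx=400/140,fy=400/140);a=cv2.resize(a,None,fx=400/160,fy=400/160)
im=np.zeros((max(a.shape[0],b.shape[0]),800,3),np.uint8);im[:a.shape[0],:400]=a;im[:b.shape[0],400:]=b
cv2.imwrite("pics/x3.png",im[:,:,::-1])
E
```

```text
(no output)
```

View pics/x3.png

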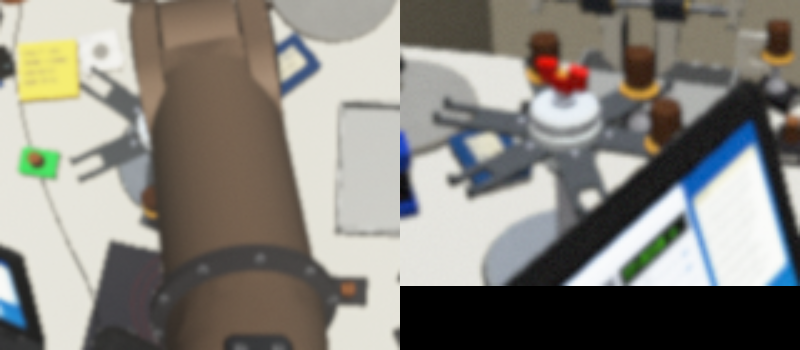

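The side view shows the hub turning with the grip (hooks rotated, held handle at crop (640,70)). I'll measure the handles to correct the arc.

```bash
python3 - <<'E'
from h import *
np.set_printoptions(precision=4,suppress=True)
s=get_image("side")
for px in [(150+262/400*140,165+125/400*140),(150+145/400*140,165+50/400*140),(150+238/400*140,165+70/400*140)]:
    x,y,_=at_z("side",px,.172); w=tuple(int(v) for v in (px[0]-13,px[1]-16,px[0]+13,px[1]+16))
    m=chroma("side",s,w); v,i=fit(SOUND(.095),{"side":m},(x,y)); d=v-[.621,-.0365]
    print(v,i,m.sum(),np.hypot(*d),np.arctan2(d[1],d[0])%(2*np.pi))
E
```

```text
[ 0.5448 -0.0468] 0.47710590702551553 258.0 0.07688106163807348 3.275427211959649
[ 0.6571 -0.1156] 0.6569005397070162 299.0 0.08699616616378794 5.140500589845903
[ 0.5721 -0.1084] 0.6949499079942753 273.0 0.08699590768125286 4.1153700262863175
```

jog_arm(
  motion=[
    [[0,0,0,0,0,0,0.1],[0,0,0,0,0,0,0.05],[0,0,0,0,0,0,0.05],[0,0,0,0,0,0,0.05]],
  ],
)

```text
clock: 8.42
position: [0.5764, -0.11, 0.1658]
ee_rot: [2.221, 2.222, 0.002]
force: [-0.5, -0.3, -0.3]
width: 0.471
gripper_force: 0.0
```

```bash
python3 - <<'E'
from h import *
o=observe();print(o['position'],o['ee_rot'],o['width']*92,o['force'],o['ft_torque'])
print(go(.572,-.1085,.164,56))
E
```

```text
[ 0.57637386 -0.11003642  0.16583411] [2.22051045e+00 2.22166718e+00 1.57226587e-03] 43.37748961797174 [-0.45597816 -0.31753324 -0.29120429] [-0.0650008  -0.09406393 -0.01154035]
(array([ 0.0015, -0.0044,  0.0018]), array([ 0.0009, -0.0007,  0.5939]))
```

jog_arm(
  motion=[
    [[0,-0.001,0,0,0,0.12,0.05],[0,-0.002,0,0,0,0.24,0.05],[0.001,-0.003,0,0,0,0.36,0.05],[0.0015,-0.0044,0.001,0,0,0.48,0.05],[0.0015,-0.0044,0.001,0,0,0.594,0.05],[0.0015,-0.0044,0.001,0,0,0.594,0.4],[0.0015,-0.0044,0.001,0,0,0.594,1],[0.0015,-0.0044,0.001,0,0,0.594,1],[0.0015,-0.0044,0.001,0,0,0.594,1],[0.0015,-0.0044,0.001,0,0,0.594,1]],
  ],
  force=12,
)

```text
clock: 9.25
position: [0.5716, -0.1087, 0.1645]
ee_rot: [-2.773, -1.477, -0.001]
force: [0.4, 1.0, 0.6]
width: 0.302
gripper_force: 12.0
```

```bash
cat > arc.py <<'E'
from h import *
import sys
o=observe();print(np.round(o['position'],4),o['ee_rot'],o['width']*92,o['force'],o['ft_torque'],np.round(o['joints'],2),o['clock'])
C=np.array([.621,-.0365]);p=np.array(o['position'])
d=p[:2]-C;r=.086;th=np.arctan2(d[1],d[0])%(2*np.pi);
R=cv2.Rodrigues(np.array(o['ee_rot'],float))[0]; psi=np.arctan2(R[1,0],R[0,0]); print(th,np.hypot(*d),psi%np.pi+np.pi)
e=float(sys.argv[1]) if len(sys.argv)>1 else 2*np.pi
for a in np.r_[np.arange(th,e,.11)[1:11],e]:
    q=C+r*np.array([np.cos(a),np.sin(a)]); print(round(a,2),np.round(R.T@np.r_[q-p[:2],0],3),-round(a-th,2))
E
python3 arc.py
```

```text
[ 0.5716 -0.1087  0.1645] [-2.77251954e+00 -1.47661078e+00 -6.02112644e-04] 27.784264758684827 [0.41209738 1.03278533 0.62630339] [ 0.28022261 -0.02032709  0.06307572] [ 0.38  0.46 -0.4   1.73  0.21  0.99 -0.69] 9.25
4.112915959920445 0.08748854370663155 4.120346433564736
4.22 [ 0.002  0.009 -0.   ] -0.11
4.33 [ 0.003  0.019 -0.   ] -0.22
4.44 [ 0.006  0.028 -0.   ] -0.33
4.55 [ 0.009  0.037 -0.   ] -0.44
4.66 [0.014 0.045 0.   ] -0.55
4.77 [0.019 0.053 0.   ] -0.66
4.88 [0.025 0.06  0.   ] -0.77
4.99 [0.032 0.067 0.   ] -0.88
5.1 [0.04  0.072 0.   ] -0.99
5.21 [0.048 0.077 0.   ] -1.1
6.28 [0.135 0.072 0.   ] -2.17
```

jog_arm(
  motion=[
    [[0.001,0.009,0,0,0,-0.11,1],[0.002,0.019,0,0,0,-0.22,1],[0.005,0.028,0,0,0,-0.33,1],[0.008,0.037,0,0,0,-0.44,1],[0.013,0.045,0,0,0,-0.55,1],[0.018,0.053,0,0,0,-0.66,1],[0.024,0.06,0,0,0,-0.77,1],[0.032,0.067,0,0,0,-0.88,1],[0.04,0.072,0,0,0,-0.99,1],[0.048,0.077,0,0,0,-1.1,1]],
  ],
)

```text
clock: 10.08
position: [0.6628, -0.1144, 0.1645]
ee_rot: [1.589, 2.709, -0.002]
force: [0.0, -2.5, 1.5]
width: 0.302
gripper_force: 12.0
```

```bash
python3 arc.py
```

```text
[ 0.6628 -0.1144  0.1645] [ 1.58853505e+00  2.70885797e+00 -2.13146807e-03] 27.779809351950547 [ 0.0141271  -2.52839116  1.51175367] [-0.41946165 -0.0184315  -0.22512057] [ 0.47  0.65 -0.63  1.48  0.4   1.15  0.28] 10.0833
5.204727180463346 0.08844772619648904 5.222433444321446
5.31 [ 0.003  0.009 -0.   ] -0.11
5.42 [ 0.004  0.019 -0.   ] -0.22
5.53 [ 0.007  0.028 -0.   ] -0.33
5.64 [ 0.01   0.037 -0.   ] -0.44
5.75 [ 0.014  0.045 -0.   ] -0.55
5.86 [ 0.02   0.053 -0.   ] -0.66
5.97 [ 0.026  0.06  -0.   ] -0.77
6.08 [ 0.032  0.067 -0.   ] -0.88
6.19 [ 0.04   0.073 -0.   ] -0.99
6.28 [ 0.046  0.077 -0.   ] -1.08
```

jog_arm(
  motion=[
    [[0.002,0.009,0,0,0,-0.11,1],[0.003,0.019,0,0,0,-0.22,1],[0.006,0.028,0,0,0,-0.33,1],[0.009,0.037,0,0,0,-0.44,1],[0.014,0.045,0,0,0,-0.55,1],[0.02,0.053,0,0,0,-0.66,1],[0.026,0.06,0,0,0,-0.77,1],[0.032,0.067,0,0,0,-0.88,1],[0.04,0.073,0,0,0,-0.99,1],[0.046,0.0775,0,0,0,-1.08,1]],
  ],
)

```text
clock: 10.92
position: [0.7109, -0.0374, 0.1646]
ee_rot: [-0.029, 3.136, -0.004]
force: [8.0, -6.2, -0.2]
width: 0.298
gripper_force: 12.0
```

```bash
python3 arc.py; python3 - <<'E'
from h import *
a=get_image("top")[100:240,160:320];b=get_image("side")[165:265,130:290]
b=cv2.resize(b,None,fx=2.5,fy=2.5);a=cv2.resize(a,None,fx=2.5,fy=2.5)
im=np.zeros((350,800,3),np.uint8);im[:,:400]=a;im[:250,400:]=b
cv2.imwrite("pics/x4.png",im[:,:,::-1])
E
```

```text
[ 0.7109 -0.0374  0.1646] [-0.02894682  3.13576881 -0.00366282] 27.461766809910547 [ 7.97792245 -6.20338494 -0.2477247 ] [-1.06424559 -1.95104999  0.21251781] [ 0.44  0.77 -0.86  1.36  0.59  1.26  1.14] 10.9167
6.273470309874391 0.08989599036023574 3.1600612403455948
6.28 [ 0.004  0.001 -0.   ] -0.01
```

View pics/x4.png

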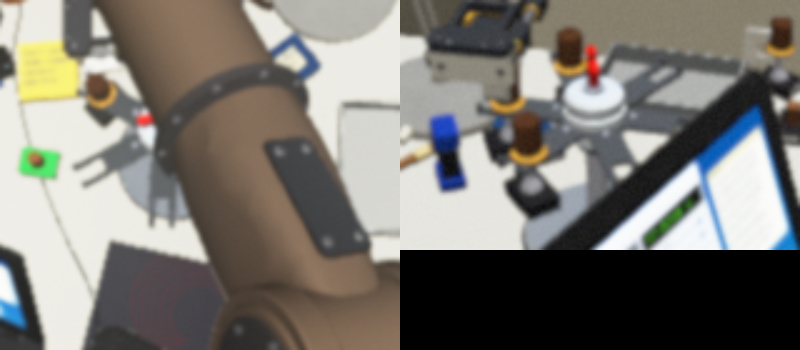

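jog_arm(
  motion=[
    [[0,0,0,0,0,0,0.3],[0,0,0,0,0,0,0.05],[0,0,0,0,0,0,0.05],[0,0,0,0,0,0,0.05],[0,0,-0.04,0,0,0,0.05],[0,0,-0.08,0,0,0,0.05],[0,0,-0.12,0,0,0,0.05],[0.03,0,-0.12,0,0,0,0.05],[0.03,0,-0.12,0,0,0,0.05]],
  ],
)

```text
clock: 11.77
position: [0.6755, -0.0334, 0.2879]
ee_rot: [-0.027, 3.139, -0.0]
force: [0.7, 0.5, -0.4]
width: 0.476
gripper_force: 0.0
```

```bash
cat > m2.py <<'E'
from h import *
np.set_printoptions(precision=4,suppress=True)
t=get_image("top");s=get_image("side"); C=np.array([.621,-.0365])
for k in (0,1,-1):
    a=k*np.pi/3; x,y=C+.086*np.array([np.cos(a),np.sin(a)])
    for n,im in (("top",t),("side",s)):
        p=proj(n,[[x,y,.172]])[0]; w=tuple(int(v) for v in (p[0]-15,p[1]-17,p[0]+15,p[1]+17)); m=chroma(n,im,w)
        if m.sum()<60: continue
        v,i=fit(SOUND(.095),{n:m},(x,y)); d=v-C; print(k,n,v,round(i,2),m.sum(),"r",np.hypot(*d),"dturret",np.arctan2(d[1],d[0])-a)
o=observe();print(np.round(o['position'],4),o['force'],np.round(o['joints'],2),go(.6205,-.0362,.26,110))
E
python3 m2.py
```

```text
0 top [ 0.7079 -0.0318] 0.15 1020.0 r 0.08700787995815261 dturret 0.05383308529374845
0 side [ 0.7049 -0.0317] 0.6 258.0 r 0.08399746068598905 dturret 0.057498610238681705
1 top [0.6929 0.0215] 0.22 706.0 r 0.0924353179879175 dturret -0.3683472687358038
1 side [0.6655 0.0372] 0.58 361.0 r 0.08608302611521125 dturret -0.019606459782313124
-1 top [ 0.67   -0.1111] 0.2 755.0 r 0.08926278925220515 dturret 0.05710530378221379
-1 side [ 0.6619 -0.1129] 0.55 379.0 r 0.08668312926478297 dturret -0.03270827936117593
[ 0.6771 -0.0352  0.2853] [0.7047 0.2288 0.3936] [ 0.47  0.64 -0.91  1.29  0.5   1.44  1.19] (array([ 0.0567, -0.    ,  0.0252]), array([-0.0005,  0.0013,  1.2372]))
```

jog_arm(
  motion=[
    [[0.02,-0.03,-0.03,0,0,0.1,0],[0.045,-0.06,-0.05,0,0,0.2,0],[0.07,-0.09,-0.06,0,0,0.3,0],[0.095,-0.12,-0.06,0,0,0.4,0],[0.12,-0.155,-0.06,0,0,0.5,0],[0.145,-0.19,-0.06,0,0,0.6,0],[0.17,-0.225,-0.06,0,0,0.7,0],[0.195,-0.26,-0.06,0,0,0.8,0],[0.22,-0.29,-0.06,0,0,0.9,0],[0.24,-0.32,-0.06,0,0,1.0,0]],
  ],
)

```text
clock: 12.7
position: [0.441, -0.3604, 0.3442]
ee_rot: [-1.492, -2.764, 0.0]
force: [0.9, -0.1, -0.4]
width: 0.499
gripper_force: 0.0
```

```bash
python3 m2.py
```

```text
0 top [ 0.705  -0.0379] 0.78 129.0 r 0.08397463667562068 dturret -0.01612069029962177
0 side [ 0.7049 -0.0317] 0.6 256.0 r 0.08402711922266899 dturret 0.056808830663269326
1 top [0.6631 0.0366] 0.36 344.0 r 0.08432941437203595 dturret 0.0008608970567760554
1 side [0.6649 0.0374] 0.58 361.0 r 0.08593705751143582 dturret -0.01231458700752186
-1 top [ 0.6614 -0.1123] 0.8 130.0 r 0.08588578060672558 dturret -0.03328410435608542
-1 side [ 0.6619 -0.1129] 0.63 323.0 r 0.08663556726962653 dturret -0.032101759236588645
[ 0.4375 -0.3668  0.3432] [ 0.3731  0.0448 -1.6282] [ 1.11  0.36 -0.72  1.48  0.24  1.39  0.95] (array([0.1795, 0.3329, 0.0817]), array([-0.0044,  0.0006,  0.2211]))
```

```bash
cat > m3.py <<'E'
from h import *
np.set_printoptions(precision=4,suppress=True)
C=np.array([.6205,-.037]); HS=[cyl(.014,.157,.192)]; G={}
for n in ("top","side"):
    im=get_image(n).astype(int); b=((im[:,:,0]<(150 if n=="top" else 110))&(im[:,:,0]-im[:,:,2]>18)).astype(np.uint8); P=[]
    for k in (-1,0,1):
        a=k*np.pi/3;x,y=C+.086*np.array([np.cos(a),np.sin(a)]); p=proj(n,[[x,y,.175]])[0].astype(int)
        w=np.s_[p[1]-15:p[1]+15,p[0]-13:p[0]+13]; N,L,S,_=cv2.connectedComponentsWithStats(b[w]); j=1+np.argmax(S[1:,4]); m=np.zeros((384,512)); m[w]=L==j
        v,i=fit(HS,{n:m},(x,y)); P.append(v); print(n,k,v,round(i,2),S[j,4])
    P=np.array(P); d=P[2]-P[0]; e=P[1]-(P[0]+P[2])/2; print("C",P[0]+P[2]-P[1],"turret",-np.arctan2(d[0],d[1]),np.arctan2(e[1],e[0]))
    r=((im[:,:,0]-im[:,:,1]>60)&(im[:,:,0]>120)).astype(float); p=proj(n,[[.6205,-.037,.2]])[0].astype(int); z=r*0; w=np.s_[p[1]-20:p[1]+20,p[0]-20:p[0]+20]; z[w]=r[w]
    for y0 in (1.9,.1): print("wing",n,*fit([box(.046,.011,.188,.214)],{n:z},(.6205,-.037,y0),True),z.sum())
E
python3 m3.py
```

```text
top -1 [ 0.6608 -0.1126] 0.67 113
top 0 [ 0.7067 -0.037 ] 0.76 93
top 1 [0.6614 0.0366] 0.63 126
C [ 0.6155 -0.039 ] turret -0.003931671453707757 0.02165483486107217
wing top [ 0.6222 -0.0363  1.8319] 0.5664372683959767 67.0
wing top [ 0.6239 -0.0356 -1.359 ] 0.5654478007419184 67.0
side -1 [ 0.6651 -0.1145] 0.79 154
side 0 [ 0.7068 -0.0322] 0.63 133
side 1 [0.6675 0.0351] 0.71 178
C [ 0.6258 -0.0472] turret -0.015702198664943642 0.18251896853891192
wing side [ 0.6226 -0.0403  1.8775] 0.5482406356413166 61.0
wing side [ 0.6321 -0.0509  0.2443] 0.2448559670781893 61.0
```

```bash
python3 - <<'E'
from h import *
print(go(.6208,-.0365,.27,108))
E
```

```text
(array([0.1716, 0.3277, 0.0739]), array([-0.0004, -0.0009,  0.269 ]))
```

jog_arm(
  motion=[
    [[0.018,0.035,0,0,0,0.03,0],[0.036,0.07,0,0,0,0.06,0],[0.054,0.105,0,0,0,0.09,0],[0.072,0.14,0,0,0,0.12,0],[0.09,0.175,0,0,0,0.15,0],[0.108,0.21,0,0,0,0.18,0],[0.126,0.245,0.02,0,0,0.21,0],[0.145,0.28,0.04,0,0,0.24,0],[0.163,0.312,0.06,0,0,0.269,0],[0.1716,0.3277,0.074,0,0,0.269,0]],
  ],
)

```text
clock: 13.73
position: [0.6217, -0.0274, 0.2691]
ee_rot: [-1.835, -2.548, -0.004]
force: [-0.7, -0.1, 0.9]
width: 0.5
gripper_force: 0.0
```

jog_arm(
  motion=[
    [[0,0,0,0,0,0,0],[0,0,0,0,0,0,0]],
  ],
)

```text
clock: 13.9
position: [0.6206, -0.0305, 0.2691]
ee_rot: [-1.833, -2.548, 0.0]
force: [-0.3, -0.3, 0.2]
width: 0.501
gripper_force: 0.0
```

```bash
python3 - <<'E'
from h import *
print(observe()['position'],go(.6208,-.0365,.186,108))
E
```

```text
[ 0.6206395  -0.03053952  0.26905451] (array([-0.0059, -0.0016,  0.083 ]), array([-0.0018, -0.0023,  0.0096]))
```

jog_arm(
  motion=[
    [[-0.006,-0.0016,0.0,0,0,0.01,0],[-0.006,-0.0016,0.03,0,0,0.01,0],[-0.006,-0.0016,0.06,0,0,0.01,0],[-0.006,-0.0016,0.083,0,0,0.01,0],[-0.006,-0.0016,0.083,0,0,0.01,0.3],[-0.006,-0.0016,0.083,0,0,0.01,1],[-0.006,-0.0016,0.083,0,0,0.01,1],[-0.006,-0.0016,0.083,0,0,0.01,1],[-0.006,-0.0016,0.083,0,0,0.01,1],[-0.006,-0.0016,0.083,0,0,0.01,1]],
  ],
  force=25,
)

```text
clock: 14.73
position: [0.6236, -0.0402, 0.1893]
ee_rot: [1.853, 2.531, 0.007]
force: [14.1, 2.9, -10.2]
width: 0.117
gripper_force: 25.6
```

jog_arm(
  motion=[
    [[0,0,0,0,0,0.1,1],[0,0,0,0,0,0.2,1],[0,0,0,0,0,0.3,1],[0,0,0,0,0,0.4,1],[0,0,0,0,0,0.5,1],[0,0,0,0,0,0.6,1],[0,0,0,0,0,0.7,1],[0,0,0,0,0,0.8,1],[0,0,0,0,0,0.9,1],[0,0,0,0,0,1.0,1]],
  ],
)

```text
clock: 15.57
position: [0.619, -0.0393, 0.1891]
ee_rot: [-2.845, -1.329, 0.004]
force: [-14.1, 3.1, 14.8]
width: 0.122
gripper_force: 25.0
```

```bash
cat > st.py <<'E'
from h import *
o=observe();R=cv2.Rodrigues(np.array(o['ee_rot'],float))[0]
print(np.round(o['position'],4),"psi",np.degrees(np.arctan2(R[1,0],R[0,0])),"tilt",np.round(R[:2,2],4),"w",o['width']*92,"F",np.round(o['force'],2),"M",np.round(o['ft_torque'],3),o['clock'],np.round(o['joints'],2),o['gripper_force'])
E
python3 st.py
```

```text
[ 0.619  -0.0393  0.1891] psi 50.09729853064165 tilt [-0.0029  0.0004] w 11.209843749958857 F [-14.13   3.14  14.82] M [0.589 3.039 0.2  ] 15.5667 [ 0.28  0.51 -0.45  1.6   0.24  1.09 -0.93] 25.02391219139099
```

jog_arm(
  motion=[
    [[-0.0013,-0.0015,0,0,0,0.08,1],[-0.0013,-0.0015,0,0,0,0.18,1],[-0.0013,-0.0015,0,0,0,0.28,1],[-0.0013,-0.0015,0,0,0,0.38,1],[-0.0013,-0.0015,0,0,0,0.48,1],[-0.0013,-0.0015,0,0,0,0.58,1],[-0.0013,-0.0015,0,0,0,0.65,1],[-0.0013,-0.0015,0,0,0,0.65,1]],
  ],
)

```text
clock: 16.23
position: [0.6172, -0.0364, 0.1891]
ee_rot: [-3.118, -0.355, 0.003]
force: [-12.5, 9.1, 12.0]
width: 0.115
gripper_force: 25.0
```

```bash
python3 st.py
```

```text
[ 0.6172 -0.0364  0.1891] psi 13.003132132826254 tilt [-0.0025  0.0035] w 10.603174996549862 F [-12.5    9.07  12.01] M [ 1.8    2.653 -0.023] 16.2333 [ 0.18  0.48 -0.3   1.62  0.15  1.07 -1.51] 25.01663625240326
```

jog_arm(
  motion=[
    [[0,0,0,0,0,0.03,1],[0,0,0,0,0,0.06,1],[0,0,0,0,0,0.06,1]],
  ],
)

```text
clock: 16.48
position: [0.6171, -0.0361, 0.1891]
ee_rot: [-3.126, -0.267, 0.004]
force: [-12.5, 9.3, 13.0]
width: 0.119
gripper_force: 25.0
```

```bash
python3 st.py
```

```text
[ 0.6171 -0.0361  0.1891] psi 9.74771230136519 tilt [-0.0027  0.0039] w 10.974572083841629 F [-12.47   9.34  13.02] M [1.977 2.788 0.172] 16.4833 [ 0.17  0.48 -0.29  1.62  0.15  1.07 -1.56] 25.02591848373413
```

jog_arm(
  motion=[
    [[0,0,0,0,0,0.03,1],[0,0,0,0,0,0.05,1],[0,0,0,0,0,0.05,1]],
  ],
)

```text
clock: 16.73
position: [0.6171, -0.0359, 0.1891]
ee_rot: [-3.132, -0.19, 0.004]
force: [-14.6, 10.7, 13.9]
width: 0.117
gripper_force: 25.0
```

```bash
python3 st.py
```

```text
[ 0.6171 -0.0359  0.1891] psi 6.928797844389813 tilt [-0.0028  0.0042] w 10.783412338733273 F [-14.58  10.69  13.9 ] M [2.028 2.797 0.179] 16.7333 [ 0.17  0.48 -0.28  1.62  0.14  1.07 -1.6 ] 25.031826496124268
```

jog_arm(
  motion=[
    [[0,0,0,0,0,0.03,1],[0,0,0,0,0,0.06,1],[0,0,0,0,0,0.06,1]],
  ],
)

```text
clock: 16.98
position: [0.6171, -0.0356, 0.1891]
ee_rot: [-3.136, -0.095, 0.004]
force: [-13.9, 11.3, 14.1]
width: 0.115
gripper_force: 25.0
```

```bash
python3 st.py
```

```text
[ 0.6171 -0.0356  0.1891] psi 3.4728629780926976 tilt [-0.0028  0.0045] w 10.600909175061613 F [-13.87  11.31  14.09] M [2.158 2.808 0.147] 16.9833 [ 0.16  0.48 -0.27  1.62  0.13  1.07 -1.66] 25.030618607997894
```

jog_arm(
  motion=[
    [[0,0,0,0,0,0.03,1],[0,0,0,0,0,0.06,1],[0,0,0,0,0,0.06,1]],
  ],
)

```text
clock: 17.23
position: [0.6171, -0.0353, 0.1891]
ee_rot: [-3.137, -0.001, 0.004]
force: [-13.1, 12.1, 13.9]
width: 0.12
gripper_force: 25.0
```

```bash
python3 st.py
```

```text
[ 0.6171 -0.0353  0.1891] psi 0.04504254431021951 tilt [-0.0028  0.0049] w 11.033323290482443 F [-13.14  12.09  13.95] M [2.357 2.881 0.123] 17.2333 [ 0.15  0.47 -0.25  1.62  0.12  1.07 -1.71] 25.032498836517334
```

jog_arm(
  motion=[
    [[0,0,0,0,0,0.03,1],[0,0,0,0,0,0.06,1],[0,0,0,0,0,0.06,1]],
  ],
)

```text
clock: 17.48
position: [0.6171, -0.0351, 0.1891]
ee_rot: [-3.135, 0.092, 0.005]
force: [-12.3, 11.8, 13.8]
width: 0.119
gripper_force: 25.5
```

```bash
python3 st.py
```

```text
[ 0.6171 -0.0351  0.1891] psi -3.3572444075328116 tilt [-0.0028  0.005 ] w 10.972965335028778 F [-12.29  11.85  13.82] M [2.478 2.876 0.466] 17.4833 [ 0.14  0.47 -0.24  1.62  0.12  1.07 -1.76] 25.46696662902832
```

jog_arm(
  motion=[
    [[0,0,0,0,0,0.03,1],[0,0,0,0,0,0.06,1],[0,0,0,0,0,0.06,1]],
  ],
)

```text
clock: 17.73
position: [0.6173, -0.0351, 0.1891]
ee_rot: [-3.131, 0.186, 0.004]
force: [-12.8, 11.4, 13.9]
width: 0.128
gripper_force: 26.6
```

```bash
python3 st.py
```

```text
[ 0.6173 -0.0351  0.1891] psi -6.782149917799611 tilt [-0.0024  0.005 ] w 11.739079292500422 F [-12.75  11.4   13.87] M [2.473 2.619 0.594] 17.7333 [ 0.13  0.47 -0.22  1.62  0.11  1.07 -1.82] 26.629426614381373
```

jog_arm(
  motion=[
    [[0,0,0,0,0,0,0.4],[0,0,0,0,0,0,0],[0,0,0,0,0,0,0],[0,0,0,0,0,0,0],[0,0,-0.03,0,0,0,0],[0,0,-0.07,0,0,0,0],[0,0,-0.11,0,0,0,0],[0,0,-0.14,0,0,0,0]],
  ],
)

```text
clock: 18.4
position: [0.6197, -0.0411, 0.331]
ee_rot: [3.136, -0.193, 0.005]
force: [0.6, 0.2, 0.2]
width: 0.496
gripper_force: 0.0
```

```bash
python3 st.py; python3 - <<'E'
from h import *
print(go(.41,-.40,.34,16))
E
```

```text
[ 0.6197 -0.0411  0.331 ] psi -7.0486828859219255 tilt [ 0.003  -0.0002] w 45.66064101813646 F [0.58 0.17 0.25] M [ 0.077 -0.013 -0.01 ] 18.4 [ 0.13  0.38 -0.22  1.41  0.08  1.36 -1.79] 0.0
(array([-0.164 ,  0.3819, -0.0095]), array([ 4.000e-04, -3.000e-03, -4.023e-01]))
```

```bash
python3 - <<'E'
from h import *
print(go(.4712,-.3345,.2,60))
E
```

```text
(array([-0.1117,  0.3094,  0.1306]), array([ 0.0016, -0.0028, -1.1702]))
```

jog_arm(
  motion=[
    [[-0.012,0.034,0,0,0,-0.12,0],[-0.024,0.068,0,0,0,-0.24,0],[-0.036,0.102,0,0,0,-0.36,0],[-0.048,0.136,0.01,0,0,-0.48,0],[-0.06,0.17,0.02,0,0,-0.6,0],[-0.072,0.204,0.04,0,0,-0.72,0],[-0.084,0.238,0.06,0,0,-0.84,0],[-0.096,0.272,0.08,0,0,-0.96,-0.2],[-0.108,0.3,0.1,0,0,-1.08,-0.2],[-0.1117,0.3094,0.13,0,0,-1.17,-0.2]],
  ],
)

```text
clock: 19.23
position: [0.4678, -0.3408, 0.1981]
ee_rot: [2.717, 1.568, -0.002]
force: [1.3, -0.5, -0.1]
width: 0.597
gripper_force: 0.0
```

jog_arm(
  motion=[
    [[0,0,0,0,0,0,-0.2],[0,0,0,0,0,0,-0.2]],
  ],
)

```text
clock: 19.4
position: [0.4695, -0.3342, 0.1966]
ee_rot: [-2.721, -1.564, 0.001]
force: [1.3, 0.0, -0.2]
width: 0.599
gripper_force: 0.0
```

```bash
python3 st.py; python3 m3.py; python3 - <<'E'
from h import *
print(go(.4712,-.3345,.07,60)); print(go(.4712,-.3345,.07))
a=get_image("top")[100:240,180:340];b=get_image("side")[165:265,130:290]
b=cv2.resize(b,None,fx=2.5,fy=2.5);a=cv2.resize(a,None,fx=2.5,fy=2.5)
im=np.zeros((350,800,3),np.uint8);im[:,:400]=a;im[:250,400:]=b
cv2.imwrite("pics/x5.png",im[:,:,::-1])
E
```

```text
[ 0.4695 -0.3342  0.1966] psi 59.77291456861063 tilt [-0.0022  0.0019] w 55.06405398707712 F [ 1.35  0.   -0.16] M [ 0.083 -0.107 -0.042] 19.4 [ 0.76  0.41 -0.33  1.71  0.15  1.05 -0.14] 0.0
top -1 [ 0.6622 -0.1121] 0.72 90
top 0 [ 0.7059 -0.0391] 0.74 90
top 1 [0.6648 0.0371] 0.69 105
C [ 0.6211 -0.0359] turret -0.01748660731144349 -0.03794006513702832
wing top [ 0.6259 -0.0368  3.1614] 0.7295029051000645 71.0
wing top [ 0.6239 -0.0369  0.0171] 0.7344559585492227 71.0
side -1 [ 0.6647 -0.113 ] 0.59 115
side 0 [ 0.7068 -0.0322] 0.63 134
side 1 [0.6674 0.0343] 0.7 179
C [ 0.6253 -0.0465] turret -0.018745756575027795 0.17310483171049204
wing side [ 0.6234 -0.0442  2.9059] 0.6185755283068093 149.0
wing side [ 0.6238 -0.0447  0.2543] 0.6126869520371325 149.0
(array([-0.0018, -0.0004,  0.129 ]), array([ 0.002 , -0.001 , -0.0006]))
(array([-0.0018, -0.0004,  0.129 ]), array([0]))
```

View pics/x5.png

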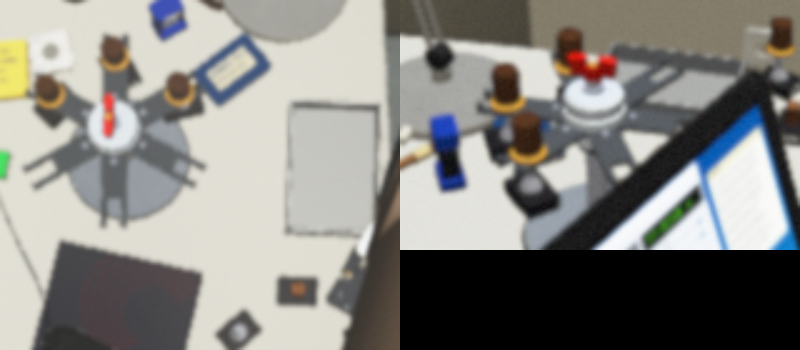

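The rack's middle empty hook now points to the desk front (crop (115,220)), and the wing is aligned with the hub, so it is tight. Now I grasp the first sound stamp.

jog_arm(
  motion=[
    [[-0.002,0,0.04,0,0,0,-0.2],[-0.002,0,0.08,0,0,0,-0.2],[-0.002,0,0.11,0,0,0,-0.2],[-0.002,0,0.128,0,0,0,-0.2],[-0.002,0,0.128,0,0,0,0.1],[-0.002,0,0.128,0,0,0,1],[-0.002,0,0.128,0,0,0,1],[-0.002,0,0.128,0,0,0,1],[-0.002,0,0.128,0,0,0,1],[-0.002,0,0.128,0,0,0,1]],
  ],
  force=20,
)

```text
clock: 20.43
position: [0.4709, -0.3365, 0.0712]
ee_rot: [2.718, 1.57, 0.003]
force: [1.1, 0.9, 6.5]
width: 0.299
gripper_force: 20.0
```

```bash
python3 st.py; python3 - <<'E'
from h import *
print(observe()['position'][2])
for r in (.17,.155,.086): print(go(.6205-.5129*r,-.0367-.8584*r,.178,60))
E
```

```text
[ 0.4709 -0.3365  0.0712] psi 60.02161070604292 tilt [ 0.0031 -0.0019] w 27.506719267664504 F [1.14 0.93 6.5 ] M [ 0.099 -0.149  0.051] 20.4333 [ 0.74  0.55 -0.29  1.84  0.22  0.78 -0.19] 19.975749850273132
0.07122124726647391
(array([ 0.1645, -0.0225, -0.1069]), array([0.0036, 0.0001, 0.0004]))
(array([ 0.1794, -0.0222, -0.1069]), array([0.0036, 0.0001, 0.0004]))
(array([ 0.2484, -0.0212, -0.1069]), array([0.0036, 0.0001, 0.0004]))
```

jog_arm(
  motion=[
    [[0,0,-0.04,0,0,0,1],[0,0,-0.08,0,0,0,1],[0,0,-0.109,0,0,0,1],[0.035,-0.006,-0.109,0,0,0,1],[0.07,-0.012,-0.109,0,0,0,1],[0.105,-0.016,-0.109,0,0,0,1],[0.14,-0.02,-0.109,0,0,0,1],[0.165,-0.0225,-0.109,0,0,0,1],[0.165,-0.0225,-0.109,0,0,0,1],[0.165,-0.0225,-0.109,0,0,0,1]],
  ],
)

```text
clock: 21.27
position: [0.533, -0.1798, 0.1789]
ee_rot: [2.717, 1.576, 0.001]
force: [-0.2, -1.0, -1.5]
width: 0.3
gripper_force: 20.0
```

```bash
python3 st.py; python3 - <<'E'
from h import *
for r in (.15,.086): print(go(.6205-.5129*r,-.0367-.8584*r,.177,60))
E
```

```text
[ 0.533  -0.1798  0.1789] psi 60.2322535132328 tilt [0.0005 0.0002] w 27.59184984505778 F [-0.17 -1.   -1.48] M [-0.057 -0.001 -0.002] 21.2667 [ 0.5   0.41 -0.37  1.77  0.17  1.   -0.45] 19.969161450862885
(array([0.0177, 0.002 , 0.0019]), array([ 0.0003, -0.0005,  0.0041]))
(array([0.0817, 0.0033, 0.0019]), array([ 0.0003, -0.0005,  0.0041]))
```

jog_arm(
  motion=[
    [[0.018,0.002,0.001,0,0,0,1],[0.03,0.0025,0.001,0,0,0,1],[0.042,0.003,0.001,0,0,0,1],[0.054,0.003,0.001,0,0,0,1],[0.066,0.003,0.001,0,0,0,1],[0.076,0.003,0.001,0,0,0,1],[0.0825,0.003,0.001,0,0,0,1],[0.0825,0.003,0.001,0,0,0,1],[0.0825,0.003,0.001,0,0,0,1]],
  ],
)

```text
clock: 22.02
position: [0.5762, -0.1117, 0.1774]
ee_rot: [2.72, 1.572, -0.001]
force: [-0.0, 0.7, -0.7]
width: 0.3
gripper_force: 20.0
```

```bash
python3 st.py; python3 - <<'E'
from h import *
s=get_image("side");m=s[165:265,130:330];cv2.imwrite("pics/x6.png",cv2.resize(m[:,:,::-1],None,fx=4,fy=4,interpolation=cv2.INTER_CUBIC))
E
```

```text
[ 0.5762 -0.1117  0.1774] psi 60.049921447316606 tilt [-0.0003 -0.0002] w 27.645921128701126 F [-0.04  0.7  -0.72] M [-0.037 -0.051 -0.013] 22.0167 [ 0.37  0.45 -0.38  1.71  0.19  1.02 -0.6 ] 19.974146783351898
```

View pics/x6.png

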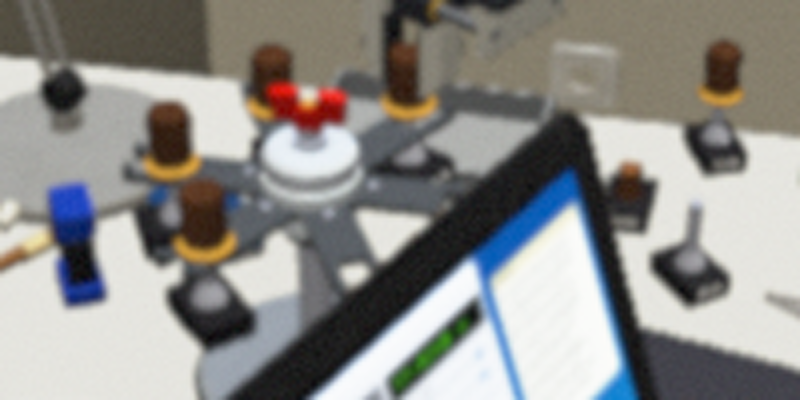

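The stamp sits over hook_3 (crop (405,85)) with its flange over the fork. I lower it.

jog_arm(
  motion=[
    [[0,0,0.005,0,0,0,1],[0,0,0.009,0,0,0,1],[0,0,0.0115,0,0,0,1],[0,0,0.0115,0,0,0,1],[0,0,0.0115,0,0,0,1]],
  ],
)

```text
clock: 22.48
position: [0.5763, -0.1124, 0.1659]
ee_rot: [2.72, 1.57, 0.0]
force: [0.7, -0.4, 1.8]
width: 0.296
gripper_force: 20.0
```

```bash
python3 st.py
```

```text
[ 0.5763 -0.1124  0.1659] psi 59.98444669282502 tilt [ 0.0003 -0.0006] w 27.274035326629384 F [ 0.68 -0.4   1.79] M [-0.346 -0.088  0.006] 22.4833 [ 0.37  0.46 -0.38  1.72  0.2   1.   -0.6 ] 20.00005155801773
```

jog_arm(
  motion=[
    [[0,0,0,0,0,0,0.3],[0,0,0,0,0,0,0.1],[0,0,0,0,0,0,0],[0,0,0,0,0,0,0],[0,0,-0.02,0,0,0,0],[0,0,-0.05,0,0,0,0],[0,0,-0.08,0,0,0,0],[-0.02,0,-0.1,0,0,0,0],[-0.05,0,-0.1,0,0,0,0],[-0.08,0,-0.1,0,0,0,0]],
  ],
)

```text
clock: 23.32
position: [0.537, -0.1808, 0.2676]
ee_rot: [2.716, 1.574, 0.004]
force: [1.0, -0.7, -1.3]
width: 0.497
gripper_force: 0.0
```

```bash
python3 st.py; python3 - <<'E'
from h import *
np.set_printoptions(precision=4,suppress=True)
s=get_image("side");x,y=.5764,-.1105
m=chroma("side",s,tuple(int(v) for v in np.r_[proj("side",[[x,y,.175]])[0]-[10,15],proj("side",[[x,y,.175]])[0]+[12,15]]))
print("hung?",*fit(SOUND(.095),{"side":m},(x,y)),m.sum(), "at desk-height fit", fit(SOUND(.1),{"side":m},(x,y))[1],fit(SOUND(.085),{"side":m},(x,y))[1])
print(go(.3903,-.3285,.2,60))
cv2.imwrite("pics/x7.png",cv2.resize(s[165:265,130:330,::-1],None,fx=3,fy=3,interpolation=cv2.INTER_CUBIC))
E
```

```text
[ 0.537  -0.1808  0.2676] psi 60.176267481578684 tilt [ 0.0033 -0.0005] w 45.7178055407897 F [ 0.97 -0.69 -1.3 ] M [-0.068 -0.054 -0.026] 23.3167 [ 0.51  0.34 -0.37  1.64  0.13  1.19 -0.41] 0.0
hung? [ 0.5774 -0.1131] 0.76062036412677 246.0 at desk-height fit 0.7577846975088968 0.7596634834015461
(array([-0.1924, -0.0526,  0.0673]), array([ 0.0013,  0.0043, -0.0054]))
```

View pics/x7.png

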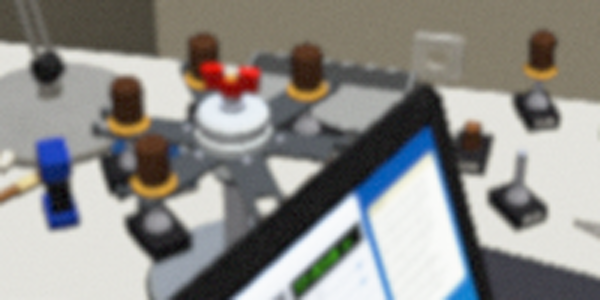

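The first stamp hangs upright on hook_3 (crop (307,75)). Next is the second sound stamp.

jog_arm(
  motion=[
    [[-0.035,-0.01,0,0,0,0,-0.2],[-0.07,-0.02,0,0,0,0,-0.2],[-0.105,-0.03,0,0,0,0,-0.2],[-0.14,-0.04,0.01,0,0,0,-0.2],[-0.175,-0.05,0.03,0,0,0,-0.2],[-0.1924,-0.0526,0.067,0,0,0,-0.2],[-0.1924,-0.0526,0.067,0,0,0,-0.2],[-0.1924,-0.0526,0.067,0,0,0,-0.2]],
  ],
)

```text
clock: 24.03
position: [0.3928, -0.3214, 0.1974]
ee_rot: [-2.719, -1.566, 0.003]
force: [0.9, 0.4, 0.1]
width: 0.599
gripper_force: 0.0
```

```bash
python3 - <<'E'
from h import *
print(observe()['position'],go(.3903,-.3285,.07,60))
E
```

```text
[ 0.39277219 -0.3213936   0.19737791] (array([-0.0074,  0.0019,  0.1274]), array([-0.0039, -0.0004, -0.0021]))
```

jog_arm(
  motion=[
    [[-0.0074,0.002,0.0,0,0,0,-0.2],[-0.0074,0.002,0.04,0,0,0,-0.2],[-0.0074,0.002,0.08,0,0,0,-0.2],[-0.0074,0.002,0.11,0,0,0,-0.2],[-0.0074,0.002,0.127,0,0,0,-0.2],[-0.0074,0.002,0.127,0,0,0,-0.2]],
  ],
)

```text
clock: 24.53
position: [0.3927, -0.3273, 0.0697]
ee_rot: [-2.715, -1.573, 0.001]
force: [0.4, -0.1, 0.5]
width: 0.604
gripper_force: 0.0
```

jog_arm(
  motion=[
    [[0,0,0,0,0,0,0.1],[0,0,0,0,0,0,1],[0,0,0,0,0,0,1],[0,0,0,0,0,0,1],[0,0,0,0,0,0,1],[0,0,0,0,0,0,1]],
  ],
  force=20,
)

```text
clock: 25.03
position: [0.3932, -0.3292, 0.073]
ee_rot: [2.719, 1.571, 0.001]
force: [-1.2, 1.2, 7.5]
width: 0.295
gripper_force: 20.0
```

```bash
python3 st.py; python3 - <<'E'
from h import *
for r in (.165,.086): print(go(.6205-.9999*r,-.0367+.015*r,.178,60))
E
```

```text
[ 0.3932 -0.3292  0.073 ] psi 60.027600310618496 tilt [ 0.0013 -0.0012] w 27.174403392922528 F [-1.18  1.19  7.54] M [ 0.202  0.146 -0.038] 25.0333 [ 0.79  0.46 -0.26  2.    0.18  0.7  -0.11] 19.973751604557037
(array([ 0.2866, -0.0932, -0.1053]), array([0.0017, 0.0003, 0.0005]))
(array([ 0.3251, -0.0242, -0.1052]), array([0.0017, 0.0003, 0.0005]))
```

jog_arm(
  motion=[
    [[0,0,-0.04,0,0,0,1],[0,0,-0.08,0,0,0,1],[0,0,-0.11,0,0,0,1],[0.036,-0.012,-0.112,0,0,0,1],[0.072,-0.024,-0.112,0,0,0,1],[0.108,-0.035,-0.112,0,0,0,1],[0.144,-0.047,-0.112,0,0,0,1],[0.18,-0.059,-0.112,0,0,0,1],[0.216,-0.07,-0.112,0,0,0,1],[0.25,-0.082,-0.112,0,0,0,1]],
  ],
)

```text
clock: 25.87
position: [0.4466, -0.0694, 0.1843]
ee_rot: [2.72, 1.571, 0.001]
force: [1.0, -0.2, -1.3]
width: 0.296
gripper_force: 20.0
```

jog_arm(
  motion=[
    [[0.036,-0.012,0,0,0,0,1],[0.036,-0.012,0,0,0,0,1],[0.036,-0.012,0,0,0,0,1],[0.036,-0.012,0,0,0,0,1]],
  ],
)

```text
clock: 26.2
position: [0.4538, -0.0346, 0.1839]
ee_rot: [2.72, 1.572, -0.001]
force: [0.0, -0.7, -0.7]
width: 0.299
gripper_force: 20.0
```

```bash
python3 st.py; python3 - <<'E'
from h import *
for r in (.15,.086): print(go(.6205-.9999*r,-.0367+.015*r,.179,60))
E
```

```text
[ 0.4538 -0.0346  0.1839] psi 60.05404306196423 tilt [-0.0003 -0.0006] w 27.482250913878193 F [ 0.02 -0.68 -0.66] M [-0.089 -0.047 -0.013] 26.2 [ 0.35  0.25 -0.46  2.    0.14  0.93 -0.71] 19.986152350902557
(array([0.0084, 0.0144, 0.0049]), array([0.    , 0.0007, 0.0009]))
(array([0.0396, 0.0703, 0.0049]), array([0.    , 0.0007, 0.0009]))
```

jog_arm(
  motion=[
    [[0.004,0.008,0.004,0,0,0,1],[0.0085,0.0145,0.004,0,0,0,1],[0.0145,0.025,0.004,0,0,0,1],[0.02,0.035,0.004,0,0,0,1],[0.0255,0.045,0.004,0,0,0,1],[0.031,0.055,0.004,0,0,0,1],[0.036,0.064,0.004,0,0,0,1],[0.0396,0.0703,0.004,0,0,0,1],[0.0396,0.0703,0.004,0,0,0,1],[0.0396,0.0703,0.004,0,0,0,1]],
  ],
)

```text
clock: 27.03
position: [0.5348, -0.0352, 0.1796]
ee_rot: [-2.72, -1.571, 0.001]
force: [-1.1, -0.3, -1.2]
width: 0.297
gripper_force: 20.0
```

```bash
python3 st.py
```

```text
[ 0.5348 -0.0352  0.1796] psi 59.99890416514404 tilt [-0.0006  0.0001] w 27.361799094579798 F [-1.12 -0.3  -1.2 ] M [-0.001 -0.003 -0.004] 27.0333 [ 0.3   0.38 -0.43  1.82  0.19  0.98 -0.74] 19.98542010784149
```

jog_arm(
  motion=[
    [[0,0,0.005,0,0,0,1],[0,0,0.009,0,0,0,1],[0,0,0.0118,0,0,0,1],[0,0,0.0118,0,0,0,1],[0,0,0.0118,0,0,0,1]],
  ],
)

```text
clock: 27.45
position: [0.5344, -0.0349, 0.1679]
ee_rot: [2.72, 1.572, -0.001]
force: [0.2, 0.3, -0.6]
width: 0.299
gripper_force: 20.0
```

```bash
python3 st.py
```

```text
[ 0.5344 -0.0349  0.1679] psi 60.03448061671147 tilt [-0.0003 -0.0002] w 27.48291870428518 F [ 0.19  0.29 -0.59] M [-0.032 -0.095  0.078] 27.45 [ 0.29  0.39 -0.43  1.84  0.2   0.96 -0.75] 19.999828040599823
```

Barely in contact, so I lower another 1 mm and release.

jog_arm(
  motion=[
    [[0,0,0.001,0,0,0,1],[0,0,0.001,0,0,0,1],[0,0,0.001,0,0,0,0.3],[0,0,0.001,0,0,0,0.1],[0,0,0.001,0,0,0,0],[0,0,0.001,0,0,0,0],[0,0,-0.02,0,0,0,0],[0,0,-0.05,0,0,0,0],[0,0,-0.08,0,0,0,0],[-0.02,0,-0.1,0,0,0,0]],
  ],
)

```text
clock: 28.28
position: [0.5267, -0.0486, 0.2708]
ee_rot: [-2.716, -1.578, -0.007]
force: [1.0, 0.9, 0.8]
width: 0.5
gripper_force: 0.0
```

jog_arm(
  motion=[
    [[-0.04,0,0,0,0,0,-0.3],[-0.08,0,0,0,0,0,-0.3],[-0.12,0,0,0,0,0,-0.3],[-0.16,0,0,0,0,0,-0.3],[-0.2,0,0,0,0,0,-0.3],[-0.235,0.02,0,0,0,0,-0.3],[-0.26,0.04,0,0,0,0,-0.3],[-0.26,0.04,0,0,0,0,-0.3],[-0.26,0.04,0,0,0,0,-0.3]],
  ],
)

```text
clock: 29.03
position: [0.4291, -0.2992, 0.2677]
ee_rot: [-2.723, -1.566, 0.0]
force: [0.6, 0.6, -1.4]
width: 0.649
gripper_force: 0.0
```

```bash
python3 st.py; python3 - <<'E'
from h import *
a=get_image("top")[100:260,180:340];b=get_image("side")[165:265,130:330]
b=cv2.resize(b,None,fx=2,fy=2);a=cv2.resize(a,None,fx=2.5,fy=2.5)
im=np.zeros((400,800,3),np.uint8);im[:,:400]=a;im[:200,400:]=b
cv2.imwrite("pics/x8.png",im[:,:,::-1])
E
```

```text
[ 0.4291 -0.2992  0.2677] psi 59.819754499856955 tilt [-0.0004  0.0003] w 59.706156905473435 F [ 0.62  0.57 -1.38] M [ 0.025 -0.074  0.057] 29.0333 [ 0.74  0.26 -0.3   1.74  0.08  1.16 -0.1 ] 0.0
```

View pics/x8.png

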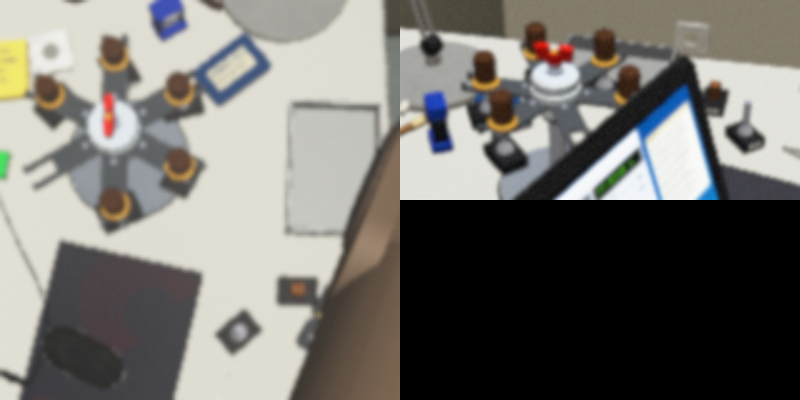

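Both sound stamps now hang at hook_3 (180,163) and hook_2 (115,205). Next I measure the broken stamps and the tray.

```bash
cat > m4.py <<'E'
from h import *
np.set_printoptions(precision=4,suppress=True)
im=get_image("top").astype(int)
def comp(b,p,r):
    w=np.s_[p[1]-r:p[1]+r,p[0]-r:p[0]+r]; m=np.zeros((384,512),np.uint8); m[w]=b[w]; N,L,S,_=cv2.connectedComponentsWithStats(m); j=1+np.argmax(S[1:,4]); return (L==j).astype(float)
dark=(im.sum(2)<330).astype(np.uint8)
for nm,x,y,pin in (("d",.399,-.174,cyl(.005,.03,.07)),("e",.45,-.248,cyl(.009,.018,.044))):
    p=proj("top",[[x,y,.01]])[0].astype(int); m=comp(dark,p,14)
    m=cv2.morphologyEx(m,cv2.MORPH_CLOSE,np.ones((5,5)))
    for y0 in (0,.7,1.5,-.7): print(nm,*fit([box(.05,.036,0,.018)],{"top":m},(x,y,y0),True),m.sum())
g=((abs(im-[185,185,185]).max(2)<22)&(im.max(2)-im.min(2)<12)).astype(np.uint8)
p=proj("top",[[.6,-.3,.004]])[0].astype(int); m=comp(g,p,45); print("tray px",im[p[1],p[0]],m.sum(),cv2.minAreaRect(np.argwhere(m)[:,::-1].astype(np.float32)))
r=cv2.boxPoints(cv2.minAreaRect(np.argwhere(m)[:,::-1].astype(np.float32))); print([at_z("top",q,.004)[:2] for q in r], np.mean([at_z("top",q,.004)[:2] for q in r],0))
E
python3 m4.py
```

```text
d [ 0.3983 -0.1746 -0.9578] 0.5762605699968681 115.0
d [ 0.3976 -0.174   2.2765] 0.5764411027568922 115.0
d [ 0.3994 -0.1747  2.1557] 0.5758998435054773 115.0
d [ 0.399  -0.1749 -0.838 ] 0.58191018342821 115.0
e [ 0.4434 -0.2599  1.3065] 0.6543624161073825 253.0
e [ 0.443  -0.2586  1.3493] 0.6579833819896699 253.0
e [ 0.4432 -0.2598  1.3016] 0.6543624161073825 253.0
e [ 0.4428 -0.2585 -1.7962] 0.6600313129053903 253.0
tray px [197 197 191] 1432.0 ((311.17938232421875, 167.0535888671875), (34.60063934326172, 53.12696075439453), 2.602562189102173)
[array([ 0.5225, -0.232 ]), array([ 0.6949, -0.2444]), array([ 0.6871, -0.3546]), array([ 0.5155, -0.3397])] [ 0.605  -0.2927]
```

```bash
python3 - <<'E'
from h import *
print(go(.399,-.1745,.15,60),observe()['position'])
E
```

```text
(array([ 0.0899, -0.0872,  0.1181]), array([-0.0004, -0.0006,  0.0025])) [ 0.42989182 -0.2959622   0.2680181 ]
```

jog_arm(
  motion=[
    [[0.025,-0.025,0,0,0,0,0.1],[0.05,-0.05,0,0,0,0,0.1],[0.075,-0.075,0.03,0,0,0,0.1],[0.09,-0.087,0.06,0,0,0,0.1],[0.09,-0.087,0.1,0,0,0,0.1],[0.09,-0.087,0.118,0,0,0,0.1],[0.09,-0.087,0.118,0,0,0,0.1],[0.09,-0.087,0.118,0,0,0,0.1]],
  ],
)

```text
clock: 29.85
position: [0.3989, -0.1748, 0.1502]
ee_rot: [-2.717, -1.574, 0.001]
force: [1.0, -0.5, 0.6]
width: 0.447
gripper_force: 0.0
```

```bash
python3 - <<'E'
from h import *
print(go(.399,-.1745,.038,60),observe()['position'],observe()['width']*92)
E
python3 m4.py | grep -v "^d"; python3 - <<'E'
from h import *
print(at_z("top",silhouettes("stamp_e_mid","top")[0]["pixel"],.02)); 
for r in silhouettes("stamp_d_mid","side"): print(r["p"],r["pixel"],at_z("side",r["pixel"],.03),proj("side",[[.399,-.1745,.035]]))
E
```

```text
(array([4.000e-04, 1.000e-04, 1.122e-01]), array([-0.0016,  0.    ,  0.0027])) [ 0.39887844 -0.17484544  0.15018139] 41.10120199101231
e [ 0.453  -0.2481 -0.0879] 0.40383687258687256 518.0
e [ 0.4483 -0.2429  0.9812] 0.37677053824362605 518.0
e [ 0.4433 -0.238   1.6659] 0.4092664092664093 518.0
e [ 0.4521 -0.2474 -0.2802] 0.4006024096385542 518.0
tray px [197 197 191] 1678.0 ((311.4393005371094, 166.517578125), (35.13191223144531, 52.15829086303711), 2.290609836578369)
[array([ 0.5255, -0.2325]), array([ 0.6948, -0.2439]), array([ 0.6875, -0.3558]), array([ 0.5189, -0.342 ])] [ 0.6067 -0.2935]
[0.61588774 0.13965551 0.02      ]
0.58 [305.6, 230.9] [ 0.38825227 -0.15907665  0.03      ] [[302.15769017 225.56628494]]
```

jog_arm(
  motion=[
    [[0,0,0.04,0,0,0,0.1],[0,0,0.08,0,0,0,0.1],[0,0,0.112,0,0,0,0.1],[0,0,0.112,0,0,0,0.1],[0,0,0.112,0,0,0,0.5],[0,0,0.112,0,0,0,1],[0,0,0.112,0,0,0,1],[0,0,0.112,0,0,0,1],[0,0,0.112,0,0,0,1],[0,0,0.112,0,0,0,1]],
  ],
  force=20,
)

```text
clock: 30.83
position: [0.3995, -0.1763, 0.039]
ee_rot: [2.719, 1.571, 0.001]
force: [0.2, -0.6, -1.3]
width: 0.103
gripper_force: 20.0
```

jog_arm(
  motion=[
    [[0,0,0,0,0,0,1],[0,0,-0.03,0,0,0,1],[0,0,-0.07,0,0,0,1],[0,0,-0.1,0,0,0,1],[0,0,-0.1,0,0,0,1]],
  ],
)

```text
clock: 31.25
position: [0.4023, -0.1768, 0.1433]
ee_rot: [2.715, 1.568, 0.008]
force: [0.6, -0.0, -0.9]
width: 0.107
gripper_force: 20.0
```

```bash
python3 st.py; python3 - <<'E'
from h import *
print(go(.56,-.294,.14,60))
E
```

```text
[ 0.4023 -0.1768  0.1433] psi 60.03078181128827 tilt [ 0.0078 -0.003 ] w 9.816086257531396 F [ 0.63 -0.   -0.86] M [-0.048 -0.166  0.037] 31.25 [ 0.61  0.26 -0.38  2.09  0.14  0.8  -0.37] 19.99346226453781
(array([-0.0227,  0.1952,  0.0049]), array([ 0.0083, -0.0013,  0.0005]))
```

jog_arm(
  motion=[
    [[-0.004,0.035,0,0,0,0,1],[-0.008,0.07,0,0,0,0,1],[-0.012,0.105,0,0,0,0,1],[-0.016,0.14,0,0,0,0,1],[-0.02,0.175,0,0,0,0,1],[-0.023,0.193,0,0,0,0,1],[-0.023,0.193,0,0,0,0,1],[-0.023,0.193,0,0,0,0,1]],
  ],
)

```text
clock: 31.92
position: [0.5547, -0.2926, 0.1371]
ee_rot: [-2.72, -1.57, 0.001]
force: [-0.4, 0.4, -1.2]
width: 0.104
gripper_force: 20.0
```

```bash
python3 st.py; python3 m4.py | tail -3; python3 - <<'E'
from h import *
print(go(.557,-.296,.044,60))
cv2.imwrite("pics/x9.png",cv2.resize(get_image("top")[110:250,180:350,::-1],None,fx=3.5,fy=3.5,interpolation=cv2.INTER_CUBIC))
E
```

```text
[ 0.5547 -0.2926  0.1371] psi 59.99059341907084 tilt [-0.0011  0.0007] w 9.53648230305481 F [-0.42  0.38 -1.21] M [ 0.026 -0.007  0.034] 31.9167 [ 0.61  0.54 -0.31  1.65  0.19  0.98 -0.29] 19.993837773799896
(array([-0.0022,  0.0048,  0.0933]), array([-0.0018, -0.0001,  0.0005]))Traceback (most recent call last):
  File "m4.py", line 8, in <module>
    p=proj("top",[[x,y,.01]])[0].astype(int); m=comp(dark,p,14)
                                                ~~~~^^^^^^^^^^^
  File "m4.py", line 5, in comp
    w=np.s_[p[1]-r:p[1]+r,p[0]-r:p[0]+r]; m=np.zeros((384,512),np.uint8); m[w]=b[w]; N,L,S,_=cv2.connectedComponentsWithStats(m); j=1+np.argmax(S[1:,4]); return (L==j).astype(float)
                                                                                                                                      ~~~~~~~~~^^^^^^^^^
    return _wrapfunc(a, 'argmax', axis=axis, out=out, **kwds)
    return bound(*args, **kwds)
ValueError: attempt to get argmax of an empty sequence
```

View pics/x9.png

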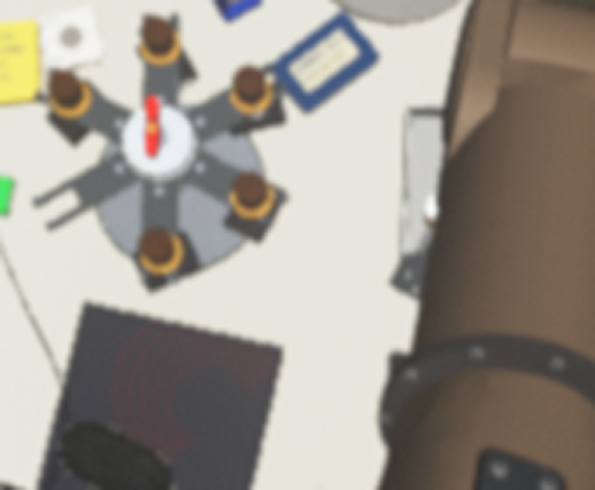

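The tray is still in its place (left rim at crop (405,110)), so I lower the pin stamp into it.

jog_arm(
  motion=[
    [[-0.002,0.005,0.03,0,0,0,1],[-0.002,0.005,0.06,0,0,0,1],[-0.002,0.005,0.085,0,0,0,1],[-0.002,0.005,0.0935,0,0,0,1],[-0.002,0.005,0.0935,0,0,0,1],[-0.002,0.005,0.0935,0,0,0,1],[-0.002,0.005,0.0935,0,0,0,0.6],[-0.002,0.005,0.0935,0,0,0,0.4],[-0.002,0.005,0.0935,0,0,0,0.3],[-0.002,0.005,0.0935,0,0,0,0.3]],
  ],
)

```text
clock: 32.85
position: [0.5586, -0.2968, 0.0454]
ee_rot: [2.719, 1.571, 0.001]
force: [-0.4, -0.4, 0.2]
width: 0.326
gripper_force: 0.0
```

```bash
python3 st.py
```

```text
[ 0.5586 -0.2968  0.0454] psi 60.026275863940896 tilt [ 0.0011 -0.0006] w 30.01256780908373 F [-0.37 -0.36  0.17] M [-0.06  -0.039 -0.024] 32.85 [ 0.59  0.65 -0.28  1.71  0.24  0.81 -0.32] 0.0
```

jog_arm(
  motion=[
    [[0,0,-0.03,0,0,0,0.3],[0,0,-0.07,0,0,0,0.3],[0,0,-0.11,0,0,0,0.3],[0,0.03,-0.14,0,0,0,0.1],[-0.03,0.05,-0.16,0,0,0,0.1],[-0.07,0.05,-0.16,0,0,0,0.1],[-0.11,0.05,-0.16,0,0,0,0.1],[-0.15,0.05,-0.16,0,0,0,0.1],[-0.16,0.05,-0.16,0,0,0,0.1],[-0.16,0.05,-0.16,0,0,0,0.1]],
  ],
)

```text
clock: 33.68
position: [0.5175, -0.4657, 0.2046]
ee_rot: [2.725, 1.56, -0.005]
force: [0.1, 0.6, -0.4]
width: 0.45
gripper_force: 0.0
```

```bash
python3 st.py; python3 - <<'E'
from h import *
cv2.imwrite("pics/x10.png",cv2.resize(get_image("top")[110:250,230:370,::-1],None,fx=4,fy=4,interpolation=cv2.INTER_CUBIC))
E
```

```text
[ 0.5175 -0.4657  0.2046] psi 59.586027742706726 tilt [-0.0019 -0.0027] w 41.41738964741629 F [ 0.14  0.6  -0.42] M [-0.06  -0.04   0.017] 33.6833 [ 0.82  0.59 -0.28  1.39  0.17  1.19 -0.01] 0.0
```

View pics/x10.png

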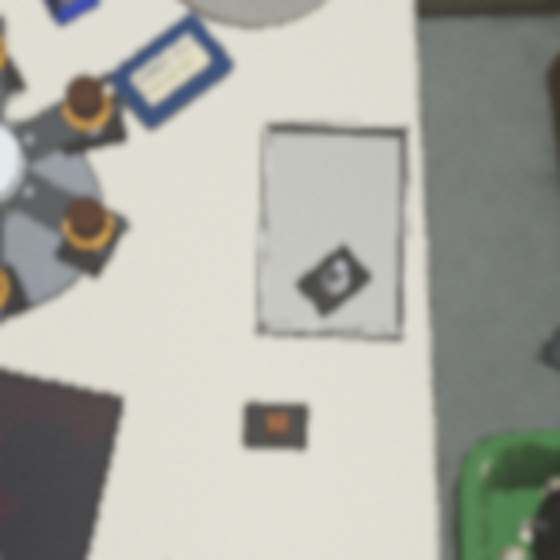

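The pin stamp stands in the tray at (335,278), and the brown-stub stamp is at (277,425). Now I measure the stub stamp and tray unobstructed.

```bash
sed -i 's/for nm,x,y,pin in .*/for nm,x,y in (("e",.45,-.248),):/' m4.py; python3 m4.py; python3 - <<'E'
from h import *
print(at_z("top",(230+277/4,110+424/4),.044), at_z("top",(230+277/4,110+424/4),.01))
print([np.round(at_z("top",(230+a/4,110+b/4),.03)[:2],3) for a,b in ((268,127),(407,129),(402,338),(257,332))])
E
```

```text
e [ 0.4473 -0.2487  1.3059] 0.6473988439306358 133.0
e [ 0.4468 -0.2483  1.4325] 0.6513621059075605 133.0
e [ 0.4477 -0.2465  1.6454] 0.6475958612294583 133.0
e [ 0.4501 -0.2442 -1.6165] 0.6483851310176721 133.0
tray px [198 198 192] 1487.0 ((311.5, 166.5), (53.0, 35.0), 90.0)
[array([ 0.6941, -0.2409]), array([ 0.6914, -0.3527]), array([ 0.5197, -0.3453]), array([ 0.5218, -0.236 ])] [ 0.6068 -0.2937]
[ 0.44509017 -0.24781105  0.044     ] [ 0.44852201 -0.24998261  0.01      ]
[array([ 0.68 , -0.249]), array([ 0.676, -0.357]), array([ 0.511, -0.346]), array([ 0.518, -0.235])]
```

```bash
python3 - <<'E'
from h import *
print(go(.447,-.248,.12,60),observe()['position'])
E
```

```text
(array([ 0.1465, -0.1706,  0.0848]), array([ 0.0002, -0.0005, -0.0006])) [ 0.52138823 -0.46026162  0.20473915]
```

jog_arm(
  motion=[
    [[0.025,-0.028,0,0,0,0,0.1],[0.05,-0.056,0,0,0,0,0.1],[0.075,-0.085,0,0,0,0,0.1],[0.1,-0.114,0,0,0,0,0.1],[0.125,-0.143,0.02,0,0,0,0.1],[0.1465,-0.1706,0.05,0,0,0,0.1],[0.1465,-0.1706,0.085,0,0,0,0.1],[0.1465,-0.1706,0.085,0,0,0,0.1],[0.1465,-0.1706,0.085,0,0,0,0.1]],
  ],
)

```text
clock: 34.53
position: [0.4467, -0.2464, 0.1193]
ee_rot: [-2.716, -1.574, 0.002]
force: [0.1, -0.4, 1.1]
width: 0.454
gripper_force: 0.0
```

```bash
python3 - <<'E'
from h import *
print(go(.447,-.248,.0225,60),observe()['position'])
E
```

```text
(array([-0.0012,  0.0013,  0.0968]), array([-0.0029,  0.    ,  0.0036])) [ 0.44666833 -0.24643781  0.11933698]
```

jog_arm(
  motion=[
    [[-0.001,0.001,0.04,0,0,0,0.1],[-0.001,0.001,0.075,0,0,0,0.1],[-0.001,0.001,0.0965,0,0,0,0.1],[-0.001,0.001,0.0965,0,0,0,0.1],[-0.001,0.001,0.0965,0,0,0,0.4],[-0.001,0.001,0.0965,0,0,0,1],[-0.001,0.001,0.0965,0,0,0,1],[-0.001,0.001,0.0965,0,0,0,1],[-0.001,0.001,0.0965,0,0,0,1],[-0.001,0.001,0.0965,0,0,0,1]],
  ],
  force=20,
)

```text
clock: 35.37
position: [0.4482, -0.25, 0.0247]
ee_rot: [2.719, 1.57, 0.002]
force: [-1.3, 0.0, 9.8]
width: 0.19
gripper_force: 20.0
```

```bash
python3 st.py
```

```text
[ 0.4482 -0.25    0.0247] psi 60.01192892162761 tilt [ 0.0022 -0.0014] w 17.507900609691927 F [-1.25  0.02  9.84] M [ 0.046  0.304 -0.057] 35.3667 [ 0.62  0.54 -0.3   2.03  0.27  0.6  -0.38] 20.00718802213669
```

jog_arm(
  motion=[
    [[0,0,-0.03,0,0,0,1],[0,0,-0.07,0,0,0,1],[0,0,-0.1,0,0,0,1],[0,0,-0.1,0,0,0,1],[0,0,-0.1,0,0,0,1]],
  ],
)

```text
clock: 35.78
position: [0.4487, -0.2502, 0.1254]
ee_rot: [2.717, 1.569, 0.004]
force: [-0.1, -0.0, -1.1]
width: 0.189
gripper_force: 20.0
```

```bash
python3 st.py; python3 - <<'E'
from h import *
print(go(.632,-.296,.12,60))
i=get_image("top").astype(int)
# left rim of tray still at column ~295?
print(at_z("top",(295,143),.03))
E
python3 m4.py | tail -2
```

```text
[ 0.4487 -0.2502  0.1254] psi 60.01211042272511 tilt [ 0.0043 -0.0025] w 17.37854503449863 F [-0.07 -0.04 -1.14] M [-0.011 -0.038 -0.011] 35.7833 [ 0.68  0.4  -0.36  1.95  0.19  0.83 -0.3 ] 19.9993434548378
(array([0.0519, 0.1817, 0.0064]), array([0.005 , 0.    , 0.0002]))
[ 0.67656059 -0.24226819  0.03      ]
tray px [97 84 73] 800.0 ((306.0, 161.5), (41.0, 38.0), 90.0)
[array([ 0.6913, -0.2184]), array([ 0.6884, -0.3398]), array([ 0.555 , -0.3342]), array([ 0.5574, -0.215 ])] [ 0.623  -0.2768]
```

```bash
python3 - <<'E'
from h import *
i=get_image("top").astype(int); o=cv2.imread("pics/x10.png").astype(int)
for r in (138,146,152,160,170): print(r,"now",i[r,280:340:2].sum(1)//3); print("   old",o[(r-110)*4+2,(280-230)*4+2:(340-230)*4+2:8].sum(1)//3)
for c in (300,): print("col now",i[130:160:1,c].sum(1)//3); print("old",o[(130-110)*4+2:(160-110)*4+2:4,(c-230)*4+2].sum(1)//3)
for q in silhouettes("tray_floor","top")[:2]: m=np.argwhere(q["mask"]);print(q["p"],q["pixel"],m.min(0),m.max(0))
E
```

```text
138 now [225 224 224 224 224 224 224 224 224 224 225 224 224 224 224 224 224 224
 224 223 224 223 223 223 223 223 221 183 126 129]
   old [220 219 219 219 219 219 220 219 218 218 217 216 216 216 216 214 216 216
 215 215 217 218 218 217 217 217 215 173 121 123]
146 now [224 224 224 224 179 198 200 199 200 199 199 198 198 199 199 198 199 198
 198 196 192 172 192 220 223 222 222 203 134 126]
   old [219 220 219 219 219 220 219 200 183 190 194 195 195 194 194 194 193 194
 194 193 193 191 193 193 187 133 198 193 128 122]
152 now [224 224 224 224 185 199 200 200 200 200 198 199 199 200 199 198 198 198
 199 198 198 175 177 214 224 223 222 212 144 124]
   old [220 219 220 218 219 219 220 198 193 196 194 193 194 194 194 194 194 193
 193 194 193 192 193 192 187 134 188 203 135 122]
160 now [224 224 224 224 178 188 200 199 180 183 194 196 199 199 199 199 198 199
 199 199 199 176 195 224 223 223 222 215 148 124]
   old [220 219 219 219 219 220 220 199 180 195 195 195 195 195 194 195 194 195
 194 194 195 194 193 194 188 157 208 207 139 123]
170 now [224 224 224 217 197 177 102  87 102 102 102 102  90  94  98  96  95  92
  90  86  84  81  86  96 119 133 162 142  75  86]
   old [220 219 220 220 219 219 218 199 194 195 196 196 197 196 196 196 195 180
 174 194 195 195 195 194 179 153 215 216 178 123]
col now [224 224 224 224 224 224 224 224 225 223 212 180 130 115 152 188 199 200
 199 199 200 199 198 200 199 200 200 200 200 200]
old [218 219 219 219 218 218 219 220 217 203 165 117 119 162 188 195 194 194
 194 194 195 195 194 194 195 195 194 194 196 195]
0.74 [221.9, 147.0] [138 221] [154 226]
0.69 [306.9, 157.8] [141 288] [178 324]
```

The tray has been knocked about 20 mm to the left and 4 mm towards the front, so I aim at its new position.

```bash
python3 - <<'E'
from h import *
print(go(.628,-.276,.12,60))
E
```

```text
(array([0.0674, 0.1708, 0.0017]), array([-0.0022,  0.0002,  0.0006]))
```

jog_arm(
  motion=[
    [[0.014,0.035,0,0,0,0,1],[0.028,0.07,0,0,0,0,1],[0.042,0.105,0,0,0,0,1],[0.056,0.14,0,0,0,0,1],[0.0674,0.171,0,0,0,0,1],[0.0674,0.171,0,0,0,0,1],[0.0674,0.171,0,0,0,0,1]],
  ],
)

```text
clock: 36.57
position: [0.6298, -0.2755, 0.1206]
ee_rot: [-2.717, -1.572, 0.002]
force: [-1.3, -0.6, -1.5]
width: 0.187
gripper_force: 20.0
```

```bash
python3 - <<'E'
from h import *
print(go(.628,-.276,.0285,60),observe()['position'])
i=get_image("top").astype(int)
for r in (146,152,160): print(r,"now",i[r,280:340:2].sum(1)//3)
E
```

```text
(array([-0.0014, -0.0011,  0.0921]), array([-0.0028, -0.0003,  0.0018])) [ 0.62984428 -0.27552006  0.12055891]
146 now [229 229 229 228 182 203 200 130  64  61  65  70  74  79  82  86  89  92
  94  97  99 100 101 103 104 104 104 102 103 102]
152 now [229 228 229 228 189 204 183 114  61  63  66  72  75  80  83  87  91  93
  96  98  99 102 102 102 103 103 103 103 103 100]
160 now [229 229 203 107 115 105  88  66  62  64  70  75  77  81  84  86  91  94
  94  97  99 100 102 102 104 103 103 104 103 100]
```

jog_arm(
  motion=[
    [[-0.001,-0.001,0.03,0,0,0,1],[-0.001,-0.001,0.06,0,0,0,1],[-0.001,-0.001,0.085,0,0,0,1],[-0.001,-0.001,0.092,0,0,0,1],[-0.001,-0.001,0.092,0,0,0,1],[-0.001,-0.001,0.092,0,0,0,0.55],[-0.001,-0.001,0.092,0,0,0,0.4],[-0.001,-0.001,0.092,0,0,0,0.4],[-0.001,-0.001,0.092,0,0,0,0.4]],
  ],
)

```text
clock: 37.37
position: [0.6281, -0.2771, 0.032]
ee_rot: [2.719, 1.571, 0.001]
force: [-0.5, 0.4, -0.2]
width: 0.296
gripper_force: 0.0
```

jog_arm(
  motion=[
    [[0,0,-0.03,0,0,0,0.4],[0,0,-0.07,0,0,0,0.4],[0,0,-0.11,0,0,0,0.4],[0,0,-0.15,0,0,0,0.4],[-0.04,0.01,-0.17,0,0,0,0.1],[-0.08,0.02,-0.17,0,0,0,0.1],[-0.12,0.03,-0.17,0,0,0,0.1],[-0.16,0.04,-0.17,0,0,0,0.1],[-0.2,0.05,-0.17,0,0,0,0.1],[-0.24,0.06,-0.17,0,0,0,0.1]],
  ],
)

```text
clock: 38.2
position: [0.5594, -0.5151, 0.202]
ee_rot: [2.719, 1.571, 0.0]
force: [1.4, -1.0, 0.1]
width: 0.455
gripper_force: 0.0
```

```bash
python3 st.py; python3 - <<'E'
from h import *
a=get_image("top")[100:260,180:340];b=get_image("side")[165:265,130:330]
b=cv2.resize(b,None,fx=2,fy=2);a=cv2.resize(a,None,fx=2.5,fy=2.5)
im=np.zeros((400,800,3),np.uint8);im[:,:400]=a;im[:200,400:]=b
cv2.imwrite("pics/x11.png",im[:,:,::-1])
E
```

```text
[ 0.5594 -0.5151  0.202 ] psi 60.03560353614326 tilt [ 0.0008 -0.0008] w 41.88464086281877 F [ 1.38 -1.05  0.07] M [-0.055 -0.01  -0.02 ] 38.2 [ 0.82  0.7  -0.29  1.19  0.19  1.28  0.02] 0.0
```

View pics/x11.png

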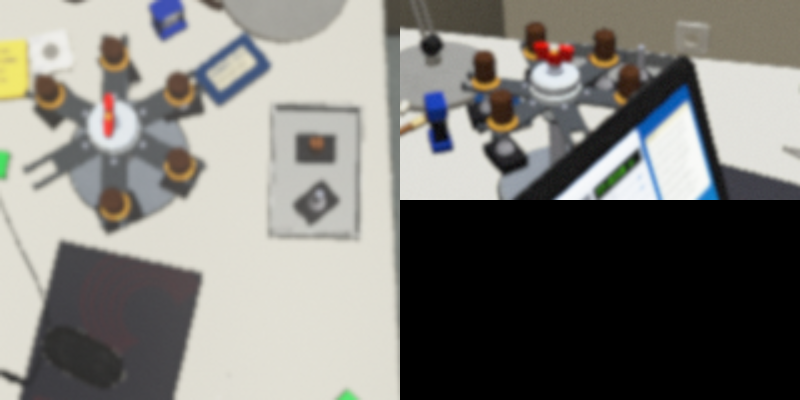

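The picture shows both broken stamps standing in the tray at (316,147) and (316,202). Both sound stamps hang at hook_3 and hook_2, and the green look-alikes are untouched. I'm handing in.

```bash
python3 -c "
from h import *
print(sign_off())"
```

```text
the job is handed in; nothing more can be done
None
```

The job is handed in with no verdict returned: the rack is turned with its middle empty hook to the front (within about 1°) and its screw tightened to the stop, both sound stamps hang on hooks of their own, and both broken stamps are in the tray, which got knocked aside mid-run.

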